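Load the rover's fuse with the sprung tongs

TASK

Take the sprung tongs from their stand, squeeze them to pick the smaller fuse off the rack, and load it in the rover's fuse holder: from just above the holder's lip, feel for the sprung contact plate with one end and push it back until the other end clears the lip, lower the fuse fully home between plate and lip, and let it go. Then put the tongs back upright in their stand. Touch the fuse only with the tongs, never press it hard against the holder (the ceramic is brittle; the plate's spring gives way at 3 N), and leave the bigger fuse where it lies.

Things in the scene. Friction and masses are not known exactly. Their poses are not given: they have to be found in the camera images.
- tongs_grip (a point): Sprung aluminium tongs, upright, tips down, 111 mm tall, 60 g; two arms hang from a crown (top 35 mm above this point). The point: midway between the black rubber finger plates (20 mm in x, 30 mm high, 50 mm over their outer faces relaxed), 76 mm above the tips. x: along the jaw grooves; y: closing line; z: up. Plates 48.5 mm apart: jaws still pass the fuse; 45 mm: they grip it.
- tongs_tip (a point): Centre between the grooved jaws, 69 mm under tongs_grip, 7 mm above the tips, same axes. Jaws: 12 mm in x, 14 mm high, 26 mm apart relaxed, 40 mm over their backs; they hold a round part lying along x with its axis through this point. Squeezing the plates takes about 9 N to start, 17 N at the fuse; a third of any further force reaches the fuse.
- tong_left (a joint): Closing angle of both tong arms, rad: 0 relaxed and open, about 0.08 when gripping the smaller fuse, 0.13 at most.
- stand_floor (a point): Centre of the inner floor of the black tongs stand, an upright open-topped socket, inside 24 mm (x) by 48 mm (y), walls 40 mm high above this point (the tongs' lower part is 18 by 40 mm). The tongs stand in it, tips on this floor, their y along the stand's y.
- fuse_center (a point): Centre of the smaller fuse: white ceramic, steel caps, a cylinder 16 mm in diameter, 51 mm long along its x, 25 g, both ends alike. It lies in two 6 mm wide wooden cradles (15 mm either side of the rack's middle; the fuse may lie 3 mm off along x), centre 20 mm above the table; under its middle only the rack's base, 14 mm below the centre.
- spare_center (a point): Centre of the bigger spare fuse, 22 mm in diameter and 58 mm long, lying alongside the smaller one on the same rack, their axes 56 mm apart. Leave it.
- seat (a point): Fuse axis of the black holder on the rover's deck, 76 mm above the table; x: along the fuse, lip to plate; z: up. THE HOLDER IS CLAMPED UP TO 10 mm FORE OR AFT OF THIS POINT IN x: feel for it. From the holder's middle: lip at x = -25.5 to -30.5 mm, top level with the axis; two 6 mm cradles at 15 mm either side centre the fuse; base 14 mm below; plate's face at +19.5 mm.
- rover: Wheeled rover that carries the holder, 210 mm long; origin on the table under the seat point, same axes; 100 mm high at the plate's top. The brass sprung plate is 14 mm wide, from 6 mm below to 24 mm above the fuse axis; it takes 1.25 N to start, yields 6 mm (2.75 N) when the fuse is home and stops hard at 8 mm (3.25 N). Its spring then clamps the fuse on the lip.
Things that resemble listed ones, but are neither listed nor needed, are in the scene too. Leave any red or yellow look-alike of the part that bears tongs_grip alone. What is shaped like the part that bears fuse_center but blue or green is not meant.

How it is judged:
By the outcome, as a careful person would: the job done as asked, in the order asked, and still so for the second after the job is handed in, with the robot touching nothing.
It also fails if it takes over 72 s, if anything falls off the work surface, if the arm or the gripper's body presses on something with over 40 N, if the wrist force passes 120 N, or if a joint passes its speed limit or range.

ROBOT

A 7-joint arm with a two-finger parallel gripper is mounted at the origin on the work surface. World frame = base frame: x ahead of the robot, y to its left, z up, the work surface at z = 0. Lengths are in m, angles in rad, forces in N, time in s.
With the tool pointing down it reaches from about 0.4 to 0.85 m from the base axis. Payload 10.4 kg.
Tool frame: the origin (TCP) lies on the centre line of the jaws, within the pads' length; the fingertips stand 22 mm ahead of it and the grasp point (between the pads) lies 3 mm ahead of it; z points along the fingers, y is the direction in which the jaws open and shut (so a half turn about z gives the same grasp; the last joint's range is limited). The gripper opens to 85 mm and grips with 20 to 120 N. Pads are 22 mm wide; open, the fingers measure 114 mm over their backs; the gripper's body (76 mm by 85 mm) begins 54 mm behind the grasp point. The pads swing forward as they close: fully open they stand 13 mm farther back than shut.
Start: joints at [-1.362, 0.332, -0.065, 1.46, 0.022, 1.35, -0.088], TCP at [0.144, 0.608, 0.253] pointing down, gripper open.
Joint ranges: [-2.6, 2.6], [-0.5, 2.12], [-1.47, 1.34], [0.16, 2.42], [-1.27, 4.41], [0.06, 2.06], [-2.6, 2.6]. Speed limits (rad/s): [2.22, 2.22, 2.79, 2.79, 3.14, 3.14, 3.14].

INTERFACE

Orientations are given as a unit quaternion [x, y, z, w].
In Python, from workcell import manip gives the robot as it stands. The module is installed in compiled form; this text tells all that it offers.
- The arm moves only by the shell command python3 -m crank 'ROWS' [FORCE]. ROWS is JSON, a list of rows, each a list of 3 entries, a list of its own where there are three numbers: the opening, from -1 (shut) to 1 (fully open), then the shift along the tool's x, y, z normalised to -1 to 1, where 1 is 80 mm, then the turn, a rotation vector about the tool's x, y, z normalised to -1 to 1, where 1 is pi/4 rad. In form: [[jaw, [tx, ty, tz], [ax, ay, az]], ...]. A call has exactly 5 rows; each row shifts and turns the commanded pose from where the row before left it, along the tool's axes as they then stand; what a row does not reach is not made up. A row lasts 1/10 s, in which the tool goes at most 50 mm and 8.59 degrees, less where a joint would pass 70% of its speed; a pose out of reach is approached as far as the arm can. A call with a number of a shift or a turn outside -1 to 1 is refused whole. A call with a gripper value outside its range is refused whole. The fingers move at their own pace and stop on an object; FORCE is the grip in N (left out, the last holds). Time passes only in rows, so rows that do not move let the fingers close, or fill a call up. It gives the time, the measured TCP pose, the force and the opening at its end, in the units of the state.
- manip.get_obs(): the state, without advancing time (a new reading comes with each control period).
- manip.camera(name): name is "scene" or "side" or "wrist"; returns the picture (400x640x3 uint8, blue, green, red); there is no depth.
- manip.camera_info(name): a dict with "K" (3x3 intrinsics, pixels), "camera_from_world" (4x4, takes a point from world to camera coordinates); the wrist camera has in their place "mount" (4x4, takes a point from camera to tool coordinates, whose origin is the TCP and whose axes are the flange's). Camera axes: x right, y down, z forward; pixel columns grow to the right and rows downward; lengths in m; the calibration is good to about 2 mm. The wrist camera is an equidistant fisheye: a pixel r from the principal point sees the ray r / f radians off the axis. A picture is of the moment at which its call begins: read the wrist's pose just before it. camera_info takes no time and is no camera call.
- manip.hand_in(): hands the job in, once; it reports no verdict.
The state is a dict: "clock": time; "joint_pos": joint angles; "joint_velocities": joint speeds; "tau": joint torques, N m; "position": TCP position; "ee_rot": TCP orientation; "ft_force": force on the tool from outside, world axes, zero at the start; "torque": the same for the moment, N m; "grip_width": opening from 0.0 (shut) to 1.0 (fully open).
Only numpy, scipy, OpenCV 4.12 (cv2) and the standard library are available. Lean on these libraries where they do the work, as an engineer would, in place of code of your own. Each camera call takes 0.05 s, during which the arm holds its last target.

## Working session

There is one attempt and no reset: what is moved stays moved. The work goes in short steps, Python scripts to look and compute and a shell command to move; the robot and the scene stay as the last step left them, time stands still between calls to the robot, and variables do not carry over. Pictures are saved under pics/ and viewed, and the job is handed in when it is done.

```bash
mkdir -p pics; ls; python3 - <<'E'
from workcell import manip
import cv2,numpy as np
o=manip.get_obs();print({k:np.round(v,4).tolist() for k,v in o.items()})
for n in("scene","side","wrist"):
    cv2.imwrite(f"pics/{n}0.png",manip.camera(n)); print(n,{k:np.round(v,4).tolist() if not isinstance(v,str) else v for k,v in manip.camera_info(n).items()})
E
```

```text
pics
{'clock': 0.0, 'joint_pos': [-1.3616, 0.3329, -0.0647, 1.4609, 0.0216, 1.3499, -0.0885], 'joint_velocities': [-0.002, -0.0017, 0.0011, -0.0001, 0.0011, -0.0001, 0.0002], 'tau': [-0.0001, -62.5432, 0.049, -39.1621, 0.0162, 0.0095, 0.0], 'position': [0.1435, 0.6079, 0.2525], 'ee_rot': [0.1157, 0.9933, -0.0007, -0.0], 'ft_force': [-0.1778, -0.5265, -0.4094], 'torque': [-0.007, -0.0082, -0.0431], 'grip_width': 1.0024}
scene {'K': [[464.9335, 0.0, 322.0993], [0.0, 464.9335, 208.3342], [0.0, 0.0, 1.0]], 'camera_from_world': [[0.9001, 0.4357, -0.0044, -0.4507], [0.2784, -0.5829, -0.7634, -0.1126], [-0.3352, 0.6858, -0.646, 1.3766], [0.0, 0.0, 0.0, 1.0]]}
side {'K': [[418.1384, 0.0, 317.0198], [0.0, 418.1384, 204.0769], [0.0, 0.0, 1.0]], 'camera_from_world': [[0.9666, -0.2561, -0.0105, -0.4986], [-0.1585, -0.5651, -0.8097, 0.1477], [0.2014, 0.7843, -0.5868, 1.1733], [0.0, 0.0, 0.0, 1.0]]}
wrist {'K': [[309.7069, 0.0, 324.1551], [0.0, 309.7069, 199.8082], [0.0, 0.0, 1.0]], 'mount': [[-0.0006, -0.966, -0.2587, 0.0664], [1.0, -0.0009, 0.0009, 0.0005], [-0.0011, -0.2587, 0.966, -0.1214], [0.0, 0.0, 0.0, 1.0]]}
```

View pics/scene0.png

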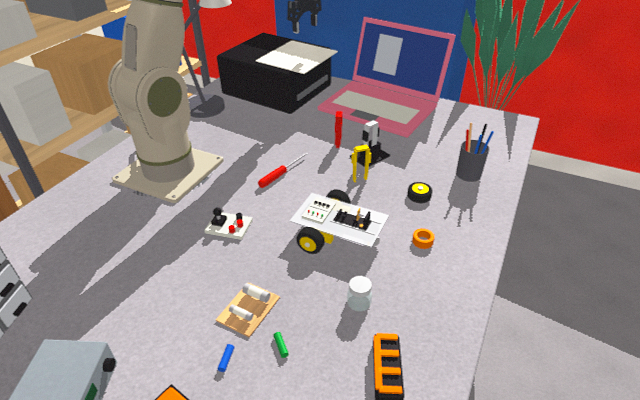

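View pics/side0.png

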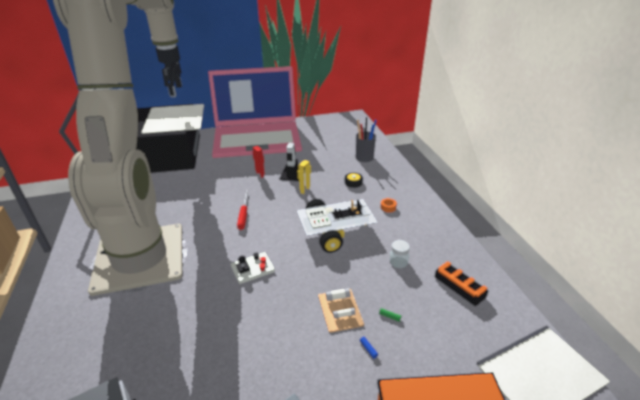

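View pics/wrist0.png

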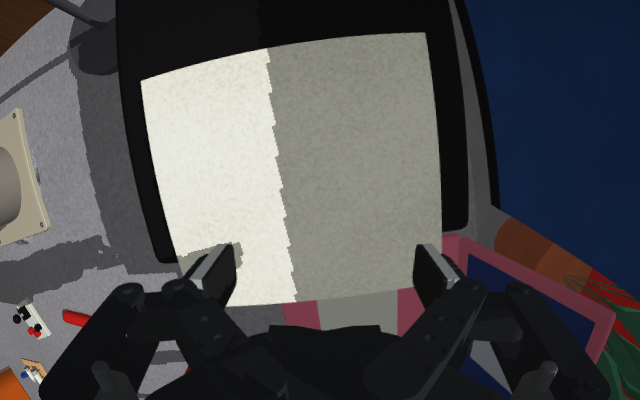

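The scene view shows silver/black tongs in the black stand at about (372,140), a red decoy at (338,130) and a yellow one at (361,160). The rover is at (340,218) and the rack with two fuses at (248,305). Blue and green look-alikes lie at (226,357) and (280,345).

```bash
cat > h.py <<'E'
import numpy as np,cv2
from scipy.spatial.transform import Rotation as R
from workcell import manip
def ray(n,p,obs=None):
    ci=manip.camera_info(n);K=ci["K"];K=np.array(K)
    if n!="wrist":
        T=np.linalg.inv(np.array(ci["camera_from_world"])); d=np.linalg.inv(K)@[p[0],p[1],1.]
    else:
        o=obs; W=np.eye(4);W[:3,:3]=R.from_quat(o["ee_rot"]).as_matrix();W[:3,3]=o["position"]
        T=W@np.array(ci["mount"]); v=np.array([(p[0]-K[0,2]),(p[1]-K[1,2])])/K[0,0];r=np.linalg.norm(v)+1e-12
        d=np.r_[np.sin(r)*v/r,np.cos(r)]
    d=T[:3,:3]@d; return T[:3,3],d/np.linalg.norm(d)
def plane(n,p,z,obs=None):
    o,d=ray(n,p,obs); return o+d*(z-o[2])/d[2]
def tri(*rs):
    A=0;b=0
    for o,d in rs:
        P=np.eye(3)-np.outer(d,d);A=A+P;b=b+P@o
    x=np.linalg.solve(A,b); return x,[float(np.linalg.norm((np.eye(3)-np.outer(d,d))@(x-o))) for o,d in rs]
def proj(n,X,obs=None):
    ci=manip.camera_info(n);K=np.array(ci["K"]);X=np.asarray(X,float)
    if n!="wrist":
        c=(np.array(ci["camera_from_world"])@np.r_[X,1])[:3];q=K@c;return q[:2]/q[2]
    W=np.eye(4);W[:3,:3]=R.from_quat(obs["ee_rot"]).as_matrix();W[:3,3]=obs["position"]
    c=(np.linalg.inv(W@np.array(ci["mount"]))@np.r_[X,1])[:3]
    t=np.arctan2(np.hypot(c[0],c[1]),c[2]);u=c[:2]/(np.hypot(c[0],c[1])+1e-12)
    return K[:2,2]+K[0,0]*t*u
def grab(n,name):
    o=manip.get_obs();im=manip.camera(n);cv2.imwrite(f"pics/{name}.png",im);np.save(f"pics/{name}.npy",np.array([list(o["position"])+list(o["ee_rot"])]));return o,im
def ob(name):
    a=np.load(f"pics/{name}.npy")[0];return {"position":a[:3],"ee_rot":a[3:]}
def crop(src,x0,y0,x1,y1,s,dst):
    im=cv2.imread(f"pics/{src}.png")[y0:y1,x0:x1];cv2.imwrite(f"pics/{dst}.png",cv2.resize(im,None,fx=s,fy=s,interpolation=cv2.INTER_CUBIC))
E
python3 - <<'E'
from h import *
crop("scene0",280,100,420,270,3.5,"c1")
crop("scene0",200,270,310,380,5,"c2")
for n,p,z in[("scene",(371,140),.09),("scene",(361,160),.09),("scene",(338,130),.09),("scene",(352,218),.076),("scene",(240,313),.02),("scene",(256,292),.02),("scene",(248,308),.0)]: print(p,plane(n,p,z).round(3))
for n,p,z in[("side",(290,155),.09),("side",(304,178),.09),("side",(349,211),.076),("side",(344,313),.02),("side",(337,295),.02)]: print(p,plane(n,p,z).round(3))
E
```

```text
(371, 140) [0.524 0.275 0.09 ]
(361, 160) [0.536 0.169 0.09 ]
(338, 130) [0.416 0.285 0.09 ]
(352, 218) [ 0.601 -0.045  0.076]
(240, 313) [ 0.486 -0.357  0.02 ]
(256, 292) [ 0.486 -0.295  0.02 ]
(248, 308) [ 0.483 -0.327  0.   ]
(290, 155) [0.498 0.294 0.09 ]
(304, 178) [0.51  0.136 0.09 ]
(349, 211) [ 0.599 -0.051  0.076]
(344, 313) [ 0.487 -0.356  0.02 ]
(337, 295) [ 0.488 -0.299  0.02 ]
```

View pics/c1.png

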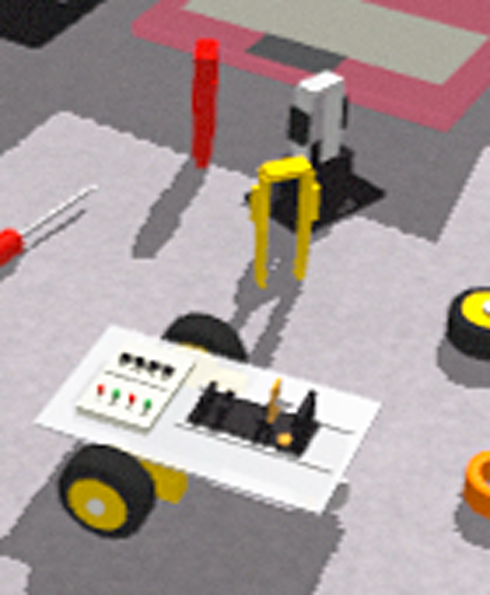

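View pics/c2.png

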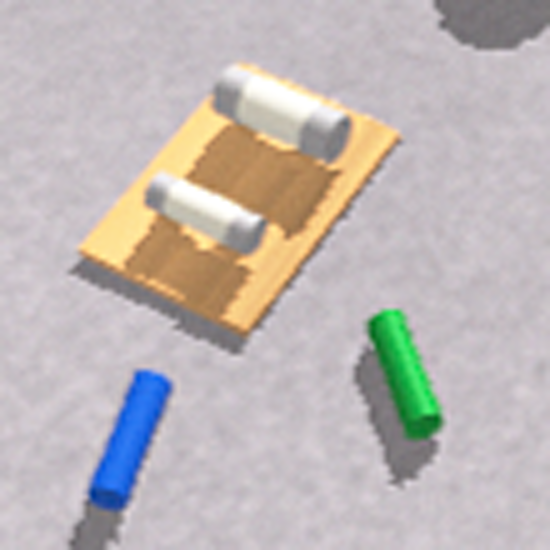

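```bash
python3 -m crank '[[1,[-0.54,-0.294,-0.037],[0,0,0]],[1,[-0.54,-0.294,-0.037],[0,0,0]],[1,[-0.54,-0.294,-0.037],[0,0,0]],[1,[-0.54,-0.294,-0.037],[0,0,0]],[1,[-0.54,-0.294,-0.037],[0,0,0]]]'; python3 -m crank '[[1,[-0.54,-0.294,-0.037],[0,0,0]],[1,[-0.54,-0.294,-0.037],[0,0,0]],[1,[-0.54,-0.294,-0.037],[0,0,0]],[1,[-0.54,-0.294,-0.037],[0,0,0]],[1,[0,0,0],[0,0,0]]]'
python3 - <<'E'
from h import *
grab("wrist","w1")
E
```

```text
clock: 0.65
position: [0.328, 0.4425, 0.2682]
ee_rot: [0.116, 0.993, 0.0, -0.0]
ft_force: [1.0, 0.9, -0.2]
grip_width: 0.999
clock: 1.15
position: [0.4786, 0.3063, 0.2803]
ee_rot: [0.121, 0.993, -0.001, 0.001]
ft_force: [0.1, -0.7, 0.2]
grip_width: 1.006
```

View pics/w1.png

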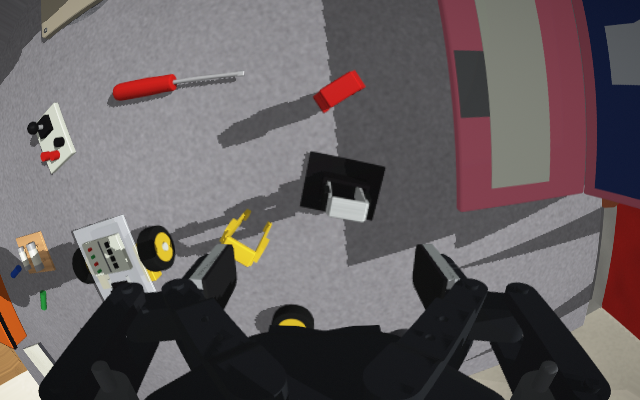

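```bash
python3 - <<'E'
from h import *
crop("w1",280,130,420,240,5,"c3")
E
```

```text
(no output)
```

View pics/c3.png

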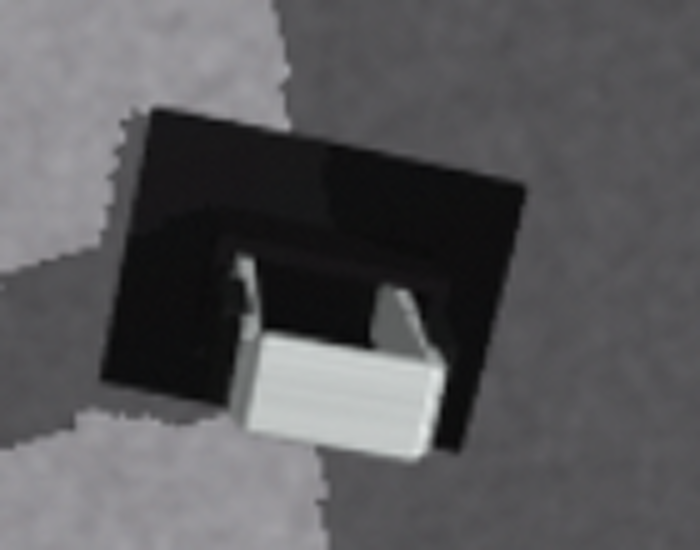

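```bash
python3 - <<'E'
from h import *
o=ob("w1")
f=lambda q,z:np.array([plane("wrist",(280+x/5,130+y/5),z,o) for x,y in q])
for z in(.115,.119):
  C=f([(257,333),(445,362),(428,460),(245,430)],z);print(C.round(4).tolist(),C.mean(0).round(4))
  for i in range(4): 
    d=C[(i+1)%4]-C[i];print(np.linalg.norm(d).round(4),np.degrees(np.arctan2(d[1],d[0])).round(1))
for z in(.0,.006):
  C=f([(150,108),(525,185),(460,452),(100,380)],z);print(C.round(4).tolist(),C.mean(0).round(4))
  for i in range(4): 
    d=C[(i+1)%4]-C[i];print(np.linalg.norm(d).round(4),np.degrees(np.arctan2(d[1],d[0])).round(1))
m=R.from_quat(o["ee_rot"]).as_matrix();print(m.round(3),np.degrees(np.arctan2(m[1,1],m[0,1])))
x=plane("wrist",(349,208),.117,o);print(proj("scene",x),proj("side",x))
E
```

```text
[[0.4878, 0.3116, 0.115], [0.5022, 0.3456, 0.115], [0.521, 0.3383, 0.115], [0.5062, 0.3048, 0.115]] [0.5043 0.3251 0.115 ]
0.0369 67.1
0.0202 -21.2
0.0367 -113.8
0.0196 159.6
[[0.4868, 0.3118, 0.119], [0.5009, 0.3453, 0.119], [0.5195, 0.3381, 0.119], [0.5049, 0.305, 0.119]] [0.503  0.3251 0.119 ]
0.0364 67.1
0.0199 -21.2
0.0361 -113.8
0.0194 159.6
[[0.452, 0.2944, 0.0], [0.4951, 0.3858, 0.0], [0.5639, 0.3536, 0.0], [0.52, 0.2628, 0.0]] [0.5077 0.3242 0.    ]
0.1011 64.8
0.076 -25.1
0.1009 -115.8
0.075 155.1
[[0.4514, 0.2948, 0.006], [0.4939, 0.3849, 0.006], [0.5617, 0.3532, 0.006], [0.5184, 0.2637, 0.006]] [0.5063 0.3241 0.006 ]
0.0996 64.8
0.0749 -25.1
0.0994 -115.8
0.0739 155.1
[[-0.971  0.24   0.002]
 [ 0.24   0.971 -0.002]
 [-0.003 -0.001 -1.   ]] 76.11423395736159
[371.03898278 121.99074849] [289.06990824 143.81718956]
```

```bash
python3 -m crank '[[1,[-0.27,0.3,0],[0,0,0]],[1,[0,0,0.5],[0,0,0.121]],[1,[0,0,0.5],[0,0,0.121]],[1,[0,0,0.5],[0,0,0]],[1,[0,0,0],[0,0,0]]]'
python3 - <<'E'
from h import *
grab("wrist","w2")
m=R.from_quat(manip.get_obs()["ee_rot"]).as_matrix();print(m.round(3),np.degrees(np.arctan2(m[1,1],m[0,1])))
E
```

```text
clock: 1.7
position: [0.4962, 0.3306, 0.1544]
ee_rot: [0.208, 0.978, -0.004, -0.003]
ft_force: [-0.9, -0.5, 0.4]
grip_width: 0.996
[[-0.913  0.408 -0.004]
 [ 0.408  0.913 -0.003]
 [ 0.003 -0.004 -1.   ]] 65.93588179713136
```

View pics/w2.png

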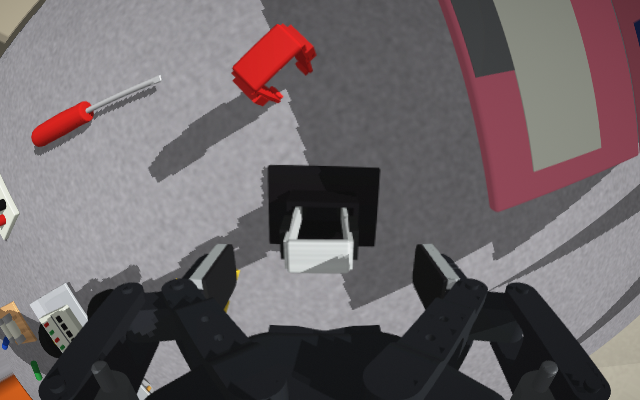

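```bash
python3 - <<'E'
from h import *
print(manip.get_obs()["position"])
crop("w2",260,155,390,280,5,"c4")
E
```

```text
[0.49790367 0.33137605 0.15803704]
```

View pics/c4.png

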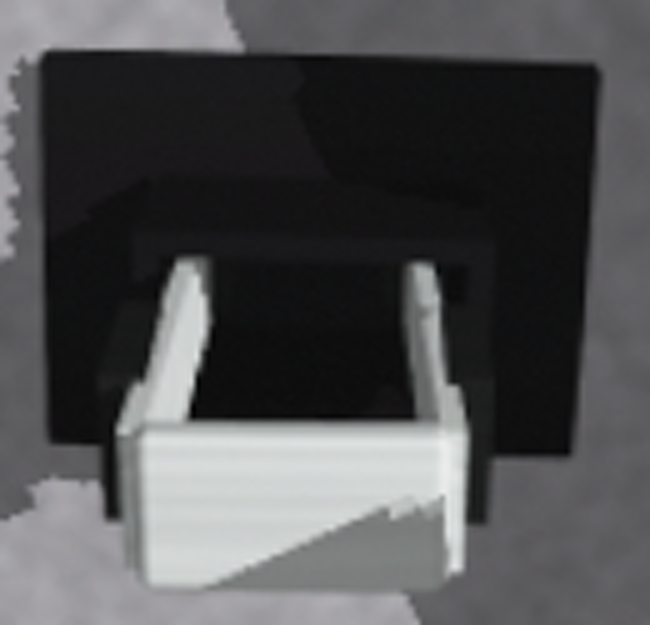

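```bash
python3 - <<'E'
from h import *
for o in (ob("w2"),manip.get_obs()):
  f=lambda q,z:np.array([plane("wrist",(260+x/5,155+y/5),z,o) for x,y in q])
  for q,z in(([(140,425),(445,425),(445,585),(140,590)],.117),([(43,52),(598,66),(572,456),(50,440)],.005)):
    C=f(q,z);print(C.mean(0).round(4),[(round(float(np.linalg.norm(d)),4),round(float(np.degrees(np.arctan2(d[1],d[0]))),1)) for d in np.roll(C,-1,0)-C])
  C=f([(140,425),(445,425),(445,585),(140,590)],.117).mean(0)
  m=R.from_quat(o["ee_rot"]).as_matrix();print(m.T@(C-o["position"])*1000)
E
```

```text
[0.5033 0.3239 0.117 ] [(0.0339, 66.2), (0.0201, -22.4), (0.0354, -112.6), (0.0209, 153.4)]
[0.5066 0.324  0.005 ] [(0.0991, 64.5), (0.0751, -25.2), (0.1, -115.8), (0.0746, 154.2)]
[-9.31898388 -2.88543233 37.36449662]
[0.5066 0.324  0.117 ] [(0.0346, 66.1), (0.0206, -22.4), (0.0362, -112.7), (0.0214, 153.4)]
[0.5098 0.3248 0.005 ] [(0.1005, 64.5), (0.0762, -25.1), (0.1013, -115.9), (0.0756, 154.2)]
[-11.06688756  -2.94925053  41.02144356]
```

```bash
python3 -m crank '[[1,[-0.1,-0.04,0],[0,0,0.02]],[1,[0,0,0.1],[0,0,0]],[1,[0,0,0],[0,0,0]],[1,[0,0,0],[0,0,0]],[1,[0,0,0],[0,0,0]]]'
python3 - <<'E'
from h import *
o=manip.get_obs();m=R.from_quat(o["ee_rot"]).as_matrix();print(o["position"].round(4),m.round(3).tolist(),np.degrees(np.arctan2(m[1,1],m[0,1])))
print(m.T@(np.array([.505,.324,.083])-o["position"])/.08)
E
```

```text
clock: 2.25
position: [0.506, 0.3255, 0.1526]
ee_rot: [0.217, 0.976, 0.0, 0.0]
ft_force: [-0.1, 0.2, 0.1]
grip_width: 1.002
[0.506  0.3255 0.1526] [[-0.906, 0.423, 0.001], [0.423, 0.906, 0.001], [-0.0, 0.001, -1.0]] 64.94553420908538
[ 0.00326267 -0.02258963  0.86945999]
```

```bash
python3 -m crank '[[1,[0,-0.02,0.25],[0,0,0]],[1,[0,0,0.3],[0,0,0]],[1,[0,0,0.2],[0,0,0]],[1,[0,0,0.12],[0,0,0]],[1,[0,0,0],[0,0,0]]]'
python3 - <<'E'
from h import *
grab("wrist","w3");grab("side","s3")
print(manip.get_obs()["position"].round(4))
crop("s3",250,110,340,220,5,"s3c")
E
```

```text
clock: 2.75
position: [0.5046, 0.3235, 0.0814]
ee_rot: [0.217, 0.976, -0.001, -0.001]
ft_force: [0.5, 0.3, 0.7]
grip_width: 1.0
[0.5056 0.324  0.0831]
```

View pics/w3.png

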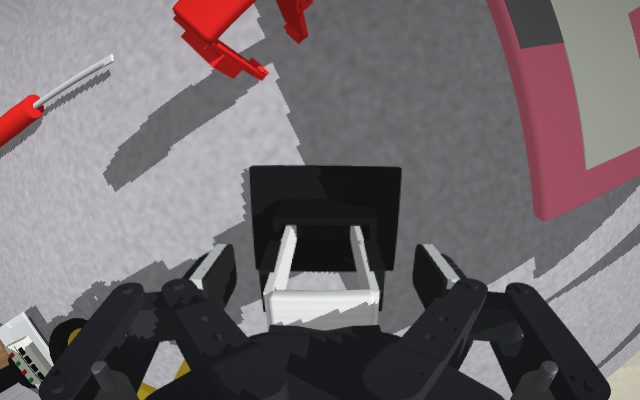

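View pics/s3c.png

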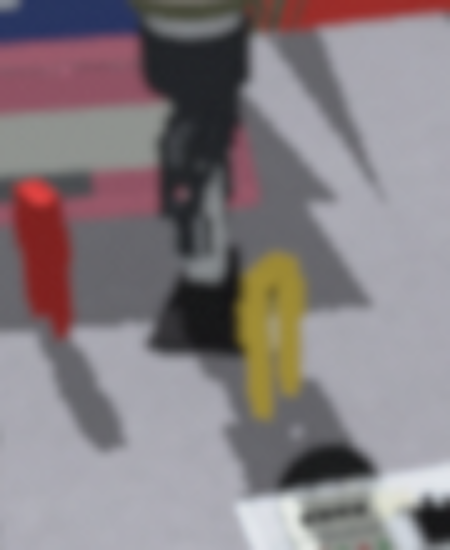

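```bash
python3 -m crank '[[0.22,[0,0,0],[0,0,0]],[0.2,[0,0,0],[0,0,0]],[0.18,[0,0,0],[0,0,0]],[0.16,[0,0,0],[0,0,0]],[0.15,[0,0,0],[0,0,0]]]' 40;  python3 -m crank '[[0.15,[0,0,0],[0,0,0]],[0.15,[0,0,0],[0,0,0]],[0.15,[0,0,0],[0,0,0]],[0.15,[0,0,0],[0,0,0]],[0.15,[0,0,0],[0,0,0]]]'
python3 - <<'E'
from h import *
grab("wrist","w4")
o=manip.get_obs();print({k:np.round(v,4).tolist() for k,v in o.items()})
E
```

```text
clock: 3.35
position: [0.5055, 0.3241, 0.0829]
ee_rot: [0.217, 0.976, 0.001, 0.0]
ft_force: [-0.1, 0.8, 3.7]
grip_width: 0.575
clock: 3.85
position: [0.5054, 0.3238, 0.0826]
ee_rot: [0.217, 0.976, 0.0, 0.0]
ft_force: [-0.7, -0.4, 4.4]
grip_width: 0.582
{'clock': 3.9, 'joint_pos': [-0.8299, 0.43, 0.2276, 1.7235, -0.112, 1.0002, 0.5714], 'joint_velocities': [0.0003, -0.0008, -0.0004, 0.0001, 0.0011, 0.0002, 0.0008], 'tau': [0.0093, -58.5733, 4.564, -31.2545, 0.0513, 0.1292, 0.001], 'position': [0.5054, 0.3238, 0.0826], 'ee_rot': [0.2171, 0.9762, 0.0002, 0.0002], 'ft_force': [-0.2371, -0.2681, 4.6471], 'torque': [0.1025, -0.0627, 0.0006], 'grip_width': 0.5734}
```

View pics/w4.png

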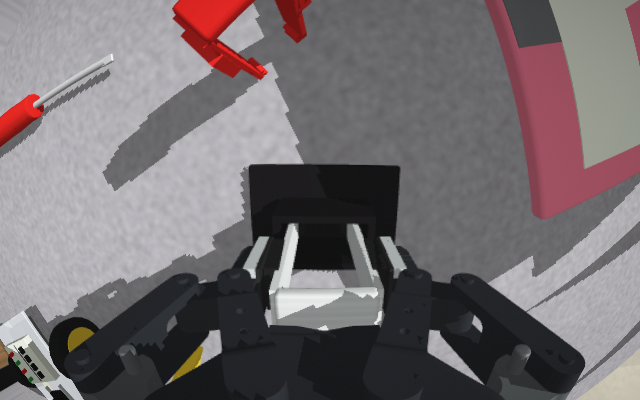

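```bash
python3 -m crank '[[0.15,[0,0,-0.1],[0,0,0]],[0.15,[0,0,-0.15],[0,0,0]],[0.15,[0,0,-0.2],[0,0,0]],[0.15,[0,0,-0.25],[0,0,0]],[0.15,[0,0,-0.25],[0,0,0]]]'
python3 - <<'E'
from h import *
grab("side","s5");grab("scene","e5")
print(manip.get_obs()["position"].round(4))
crop("s5",250,90,350,210,5,"s5c")
crop("e5",310,70,430,190,5,"e5c")
E
```

```text
clock: 4.4
position: [0.505, 0.3235, 0.1596]
ee_rot: [0.217, 0.976, -0.0, -0.0]
ft_force: [1.1, -0.2, -0.3]
grip_width: 0.577
[0.5064 0.3244 0.1618]
```

View pics/e5c.png

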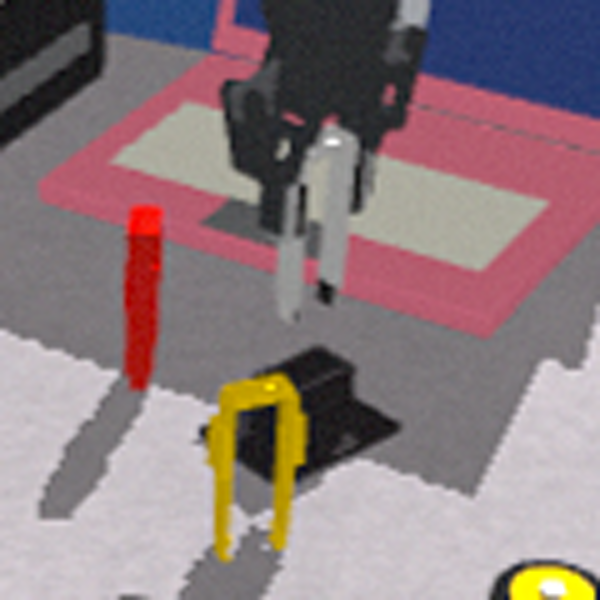

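View pics/s5c.png

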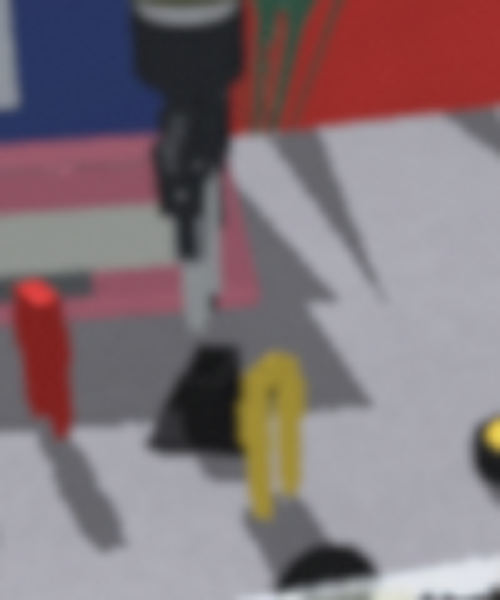

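```bash
python3 - <<'E'
from h import *
# fuse ends in c2 (offset 200,270 scale5)
for a,b,z in(((160,190),(248,232),.02),((232,90),(333,137),.02)):
  A,B=[plane("scene",(200+p[0]/5,270+p[1]/5),z) for p in(a,b)];d=B-A
  print(A.round(4),B.round(4),((A+B)/2).round(4),np.linalg.norm(d).round(4),np.degrees(np.arctan2(d[1],d[0])).round(1))
# deck corners c1 (280,100,/3.5)
D=np.array([plane("scene",(280+x/3.5,100+y/3.5),.062) for x,y in((112,325),(382,403),(325,513),(35,425))])
print(D.round(3),[(round(float(np.linalg.norm(d)),4),round(float(np.degrees(np.arctan2(d[1],d[0]))),1)) for d in np.roll(D,-1,0)-D])
x,e=tri(ray("scene",(372,132)),ray("side",(289.4,156.2)));print("tip",x,e)
E
```

```text
[ 0.4638 -0.3531  0.02  ] [ 0.5083 -0.3553  0.02  ] [ 0.4861 -0.3542  0.02  ] 0.0446 -2.8
[ 0.4615 -0.2949  0.02  ] [ 0.5143 -0.2981  0.02  ] [ 0.4879 -0.2965  0.02  ] 0.0529 -3.4
[[ 0.465  0.016  0.062]
 [ 0.672  0.018  0.062]
 [ 0.675 -0.099  0.062]
 [ 0.467 -0.105  0.062]] [(0.2075, 0.8), (0.1174, -88.5), (0.2086, -178.3), (0.1206, 91.0)]
tip [0.50224072 0.33943339 0.06784388] [0.0069314214223855555, 0.006931421422385541]
```

```bash
python3 -m crank '[[0.15,[0,0,-0.4],[0,0,-0.165]],[0.15,[0,0,-0.4],[0,0,-0.165]],[0.15,[0,0,-0.4],[0,0,-0.165]],[0.15,[-0.25,-0.5,0],[0,0,0]],[0.15,[-0.256,-0.507,0],[0,0,0]]]';python3 -m crank '[[0.15,[-0.256,-0.507,0],[0,0,0]],[0.15,[-0.256,-0.507,0],[0,0,0]],[0.15,[-0.256,-0.507,0],[0,0,0]],[0.15,[-0.256,-0.507,0],[0,0,0]],[0.15,[-0.256,-0.507,0],[0,0,0]]]'
python3 -m crank '[[0.15,[-0.256,-0.507,0],[0,0,0]],[0.15,[-0.256,-0.507,0],[0,0,0]],[0.15,[0,0,0],[0,0,0]],[0.15,[0,0,0],[0,0,0]],[0.15,[0,0,0],[0,0,0]]]'
python3 - <<'E'
from h import *
o,_=grab("wrist","w6")
m=R.from_quat(o["ee_rot"]).as_matrix();print(np.degrees(np.arctan2(m[1,1],m[0,1])))
E
```

```text
clock: 5.0
position: [0.5416, 0.2416, 0.255]
ee_rot: [0.023, 1.0, 0.001, 0.0]
ft_force: [0.6, -0.5, -1.0]
grip_width: 0.577
clock: 5.5
position: [0.6342, 0.032, 0.254]
ee_rot: [0.024, 1.0, 0.0, -0.0]
ft_force: [0.8, 0.5, -0.1]
grip_width: 0.574
clock: 6.0
position: [0.6708, -0.048, 0.2538]
ee_rot: [0.024, 1.0, 0.0, -0.0]
ft_force: [0.5, 1.4, -0.4]
grip_width: 0.578
87.27652628240875
```

View pics/w6.png

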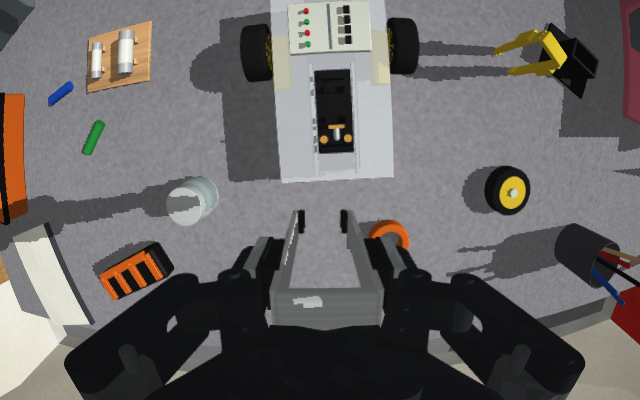

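```bash
python3 - <<'E'
from h import *
crop("w6",280,50,400,190,4,"c6");crop("w6",70,10,170,110,5,"c7")
E
```

```text
(no output)
```

View pics/c6.png

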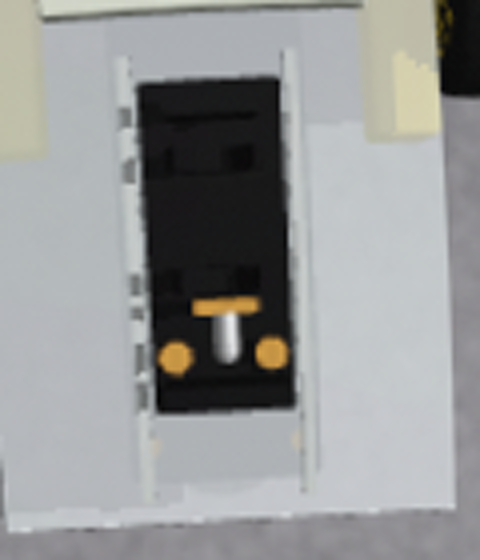

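View pics/c7.png

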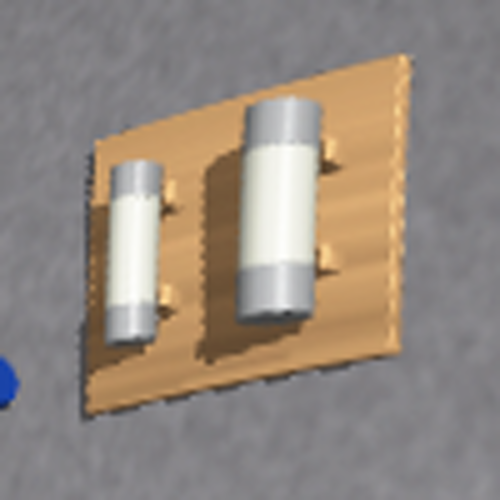

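```bash
python3 - <<'E'
from h import *
o=ob("w6")
P=lambda x,y,z:plane("wrist",(280+x/4,50+y/4),z,o).round(4)
print("lip top inner/outer",P(208,117,.076),P(208,83,.076))
print("cradles",P(206,158,.07),P(211,280,.07))
print("plate top face corners",P(193,299,.1),P(260,297,.1))
print("holder body corners z.062",P(138,86,.066),P(279,77,.066),P(297,407,.066),P(157,411,.066))
print("rails",P(120,60,.064),P(148,495,.064),P(288,50,.064),P(308,488,.064))
print("deck end",P(8,530,.062),P(452,508,.062), P(38,15,.062))
P2=lambda x,y,z:plane("wrist",(70+x/5,10+y/5),z,o).round(4)
print("small",P2(137,165,.024),P2(130,338,.024)); print("big",P2(284,100,.024),P2(274,310,.024))
print("rack",P2(95,142,.006),P2(407,57,.006),P2(398,352,.006),P2(88,412,.006))
E
```

```text
lip top inner/outer [ 0.5664 -0.0344  0.076 ] [ 0.5581 -0.034   0.076 ]
cradles [ 0.5759 -0.0352  0.07  ] [ 0.6061 -0.0354  0.07  ]
plate top face corners [ 0.61   -0.0404  0.1   ] [ 0.6101 -0.0256  0.1   ]
holder body corners z.062 [ 0.5564 -0.0509  0.066 ] [ 0.5556 -0.0161  0.066 ] [ 0.6388 -0.0151  0.066 ] [ 0.6383 -0.0502  0.066 ]
rails [ 0.5492 -0.0551  0.064 ] [ 0.6599 -0.0537  0.064 ] [ 0.5483 -0.0134  0.064 ] [ 0.6599 -0.0128  0.064 ]
deck end [ 0.6675 -0.0906  0.062 ] [0.6671 0.0254 0.062 ] [ 0.5355 -0.0751  0.062 ]
small [ 0.4613 -0.3476  0.024 ] [ 0.5113 -0.3501  0.024 ]
big [ 0.4569 -0.2942  0.024 ] [ 0.5151 -0.2972  0.024 ]
rack [ 0.4414 -0.3814  0.006 ] [ 0.4475 -0.2654  0.006 ] [ 0.5306 -0.2686  0.006 ] [ 0.5248 -0.3845  0.006 ]
```

```bash
python3 -m crank '[[0.15,[0.17,-0.552,0],[0,0,0]],[0.15,[0.17,-0.552,0],[0,0,0]],[0.15,[0.17,-0.552,0],[0,0,0]],[0.15,[0.17,-0.552,0],[0,0,0]],[0.15,[0.17,-0.552,0],[0,0,0]]]';python3 -m crank '[[0.15,[0.17,-0.552,0],[0,0,0]],[0.15,[0.17,-0.552,0.2],[0,0,0]],[0.15,[0,0,0.5],[0,0,0]],[0.15,[0,0,0.3],[0,0,0]],[0.15,[0,0,0],[0,0,0]]]'
python3 -m crank '[[0.15,[0,0,0],[0,0,0]],[0.15,[0,0,0],[0,0,0]],[0.15,[0,0,0],[0,0,0]],[0.15,[0,0,0],[0,0,0]],[0.15,[0,0,0],[0,0,0]]]'
python3 - <<'E'
from h import *
o,_=grab("wrist","w8")
m=R.from_quat(o["ee_rot"]).as_matrix();print(np.degrees(np.arctan2(m[1,1],m[0,1])))
for n,i in(("scene","scene0"),("side","side0")):
  for X in((.5915,-.0335,.076),(.6665,-.0906,.062),(.6665,.0254,.062),(.4863,-.3488,.024)): print(n,X,proj(n,X).round(1))
crop("scene0",290,170,400,260,7,"c9")
E
```

```text
clock: 6.55
position: [0.5919, -0.2664, 0.2546]
ee_rot: [0.023, 1.0, 0.0, 0.0]
ft_force: [1.0, 0.9, -0.7]
grip_width: 0.578
clock: 7.05
position: [0.5598, -0.3509, 0.1706]
ee_rot: [0.024, 1.0, 0.002, -0.003]
ft_force: [-0.2, 0.3, -0.8]
grip_width: 0.582
clock: 7.55
position: [0.5611, -0.3534, 0.1749]
ee_rot: [0.024, 1.0, -0.0, 0.0]
ft_force: [0.1, 0.5, -0.4]
grip_width: 0.575
87.21465555631437
scene (0.5915, -0.0335, 0.076) [350.2 214. ]
scene (0.6665, -0.0906, 0.062) [370.5 243. ]
scene (0.6665, 0.0254, 0.062) [387.9 212.8]
scene (0.4863, -0.3488, 0.024) [242.  309.1]
side (0.5915, -0.0335, 0.076) [344.7 208. ]
side (0.6665, -0.0906, 0.062) [375.6 219.1]
side (0.6665, 0.0254, 0.062) [361.9 196.8]
side (0.4863, -0.3488, 0.024) [342.7 309.6]
```

View pics/w8.png

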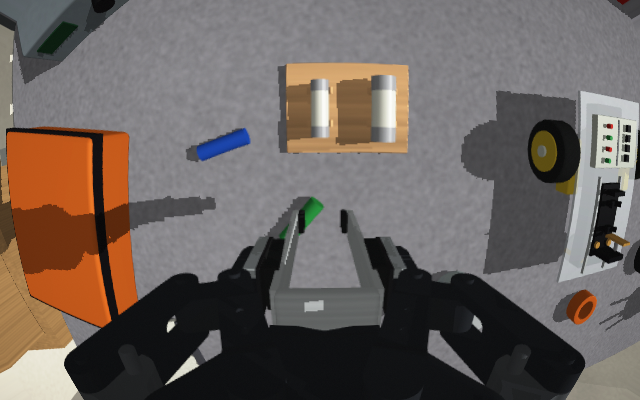

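View pics/c9.png

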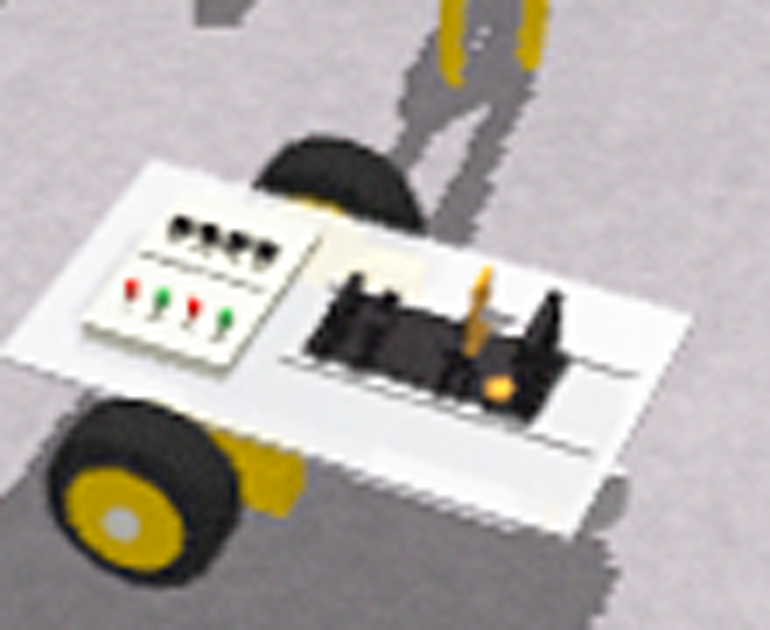

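```bash
python3 - <<'E'
from h import *
im=cv2.imread("pics/w8.png");o=ob("w8");print(o["position"])
crop("w8",270,50,420,165,5,"c10")
x,e=None,None
E
```

```text
[ 0.56110831 -0.35342958  0.17494025]
```

View pics/c10.png

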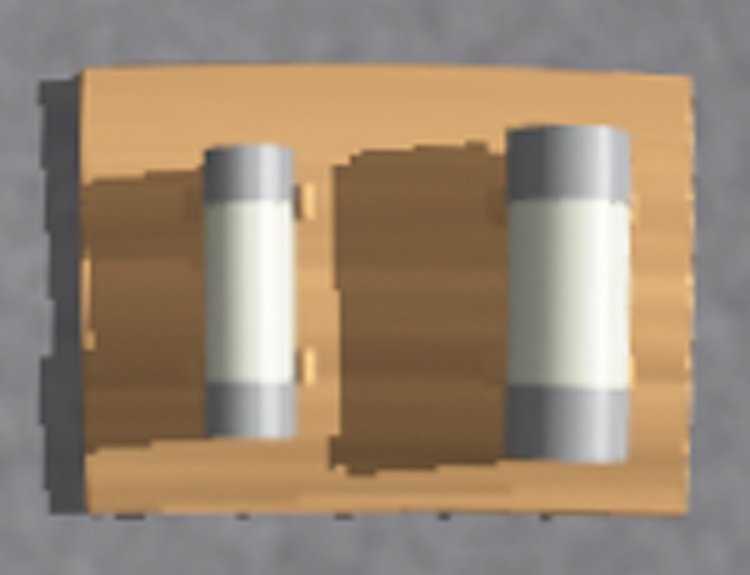

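```bash
python3 - <<'E'
from h import *
o=ob("w8")
P=lambda x,y,z:plane("wrist",(270+x/5,50+y/5),z,o)
for nm,q,z in(("small",(204,296,146,437),.022),("big",(507,630,127,461),.024)):
  xm=(q[0]+q[1])/2;ym=(q[2]+q[3])/2
  A,B=P(xm,q[2]+1,z+.003),P(xm,q[3]-1,z+.003);L,Rr=P(q[0],ym,z),P(q[1],ym,z)
  d=B-A;print(nm,((A+B)/2).round(4),((L+Rr)/2).round(4),"len",np.linalg.norm(d).round(4),"w",np.linalg.norm(L-Rr).round(4),"ang",np.degrees(np.arctan2(d[1],d[0])).round(2))
  a1,a2=P((q[0]+q[1])/2-0.0,200,z),P((q[0]+q[1])/2,383,z)
C=np.array([P(82,70,.006),P(692,77,.006),P(688,514,.006),P(88,514,.006)]);print(C.mean(0).round(4),[(round(float(np.linalg.norm(d)),4),round(float(np.degrees(np.arctan2(d[1],d[0]))),1)) for d in np.roll(C,-1,0)-C])
# tong tips in image, floor
tip=lambda p:ray("wrist",p,o)
m=R.from_quat(o["ee_rot"]).as_matrix()
for z in(.069,.076):
  print(proj("wrist",o["position"]+m@[0,.013,z+.003],o),proj("wrist",o["position"]+m@[0,-.013,z+.003],o))
crop("w8",260,190,390,330,5,"c11")
E
```

```text
small [ 0.4857 -0.3524  0.025 ] [ 0.4856 -0.3525  0.022 ] len 0.0508 w 0.0161 ang -2.87
big [ 0.4879 -0.297   0.027 ] [ 0.4879 -0.2965  0.024 ] len 0.0587 w 0.0221 ang -2.09
[ 0.4854 -0.3262  0.006 ] [(0.1145, 87.8), (0.0846, -2.3), (0.1148, -92.4), (0.0843, 177.5)]
[342.57372831 220.9935186 ] [303.20464606 221.02148916]
[341.98204186 217.66713059] [303.85582065 217.69518222]
```

View pics/c11.png

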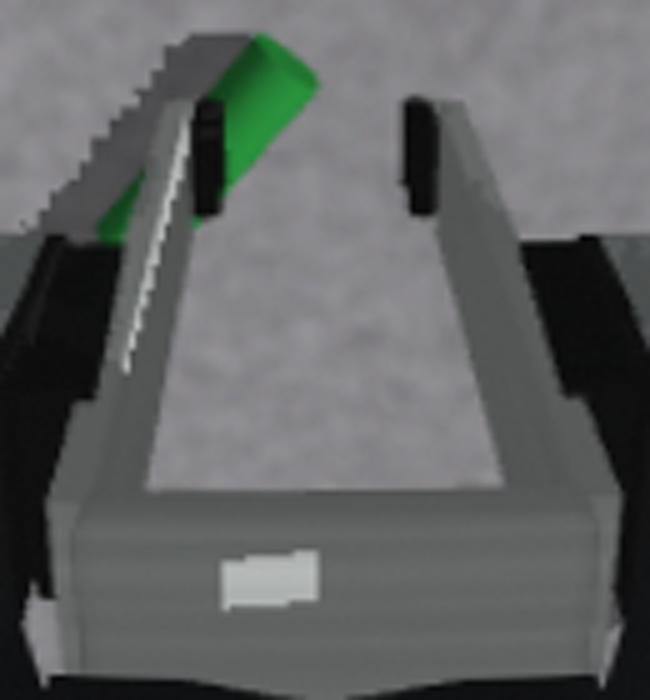

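```bash
python3 - <<'E'
from h import *
o=ob("w8");m=R.from_quat(o["ee_rot"]).as_matrix()
for gz in(.003,-.002):
 for z in(.062,.076):
  for x in(-.006,.006):
    print(gz,z,x,[proj("wrist",o["position"]+m@[x,y,z+gz],o).round(1).tolist() for y in(.0125,-.0125)])
 for z in(-.035,):
  for x in(-.010,.010): print("crown",x,[proj("wrist",o["position"]+m@[x,y,z+gz],o).round(1).tolist() for y in(.018,-.018)])
print([ (260+x/5,190+y/5) for x,y in((205,98),(205,215),(418,98),(418,215),(85,495),(590,495),(85,675),(600,675))])
E
```

```text
0.003 0.062 -0.006 [[342.3, 233.3], [303.5, 233.3]]
0.003 0.062 0.006 [[342.6, 215.6], [303.1, 215.6]]
0.003 0.076 -0.006 [[341.1, 225.9], [304.8, 226.0]]
0.003 0.076 0.006 [[341.4, 209.2], [304.4, 209.3]]
crown -0.01 [[370.9, 336.6], [273.6, 336.5]]
crown 0.01 [[375.1, 292.0], [268.9, 291.9]]
-0.002 0.062 -0.006 [[342.7, 236.2], [303.0, 236.2]]
-0.002 0.062 0.006 [[343.1, 218.1], [302.6, 218.1]]
-0.002 0.076 -0.006 [[341.5, 228.5], [304.3, 228.5]]
-0.002 0.076 0.006 [[341.8, 211.4], [304.0, 211.5]]
crown -0.01 [[372.6, 345.3], [271.7, 345.2]]
crown 0.01 [[377.3, 300.0], [266.6, 299.9]]
[(301.0, 209.6), (301.0, 233.0), (343.6, 209.6), (343.6, 233.0), (277.0, 289.0), (378.0, 289.0), (277.0, 325.0), (380.0, 325.0)]
```

```bash
python3 -m crank '[[0.15,[0.471,-0.02,0],[0,0,0]],[0.15,[0.471,-0.02,0.2],[0,0,0]],[0.15,[0,0,0.2],[0,0,0]],[0.15,[0,0,0],[0,0,0]],[0.15,[0,0,0],[0,0,0]]]'
python3 - <<'E'
from h import *
o,_=grab("wrist","w12")
m=R.from_quat(o["ee_rot"]).as_matrix();print(o["position"].round(4),np.degrees(np.arctan2(m[1,1],m[0,1])),m[:,2])
print(m.T@(np.array([.4856,-.353,.092])-o["position"])/.08)
crop("w12",240,120,400,260,4,"c12")
for x in(-.0255,.0255): print(proj("wrist",[.4857+x,-.353-x*.045,.02],o))
E
```

```text
clock: 8.1
position: [0.4863, -0.3527, 0.1428]
ee_rot: [0.024, 1.0, 0.0, 0.0]
ft_force: [0.6, 0.4, -0.4]
grip_width: 0.583
[ 0.4863 -0.3527  0.1428] 87.24942437536434 [ 5.14498566e-04 -4.42248194e-06 -9.99999868e-01]
[ 0.00843268 -0.00430611  0.63523222]
[322.49700612 169.22204978]
[322.80302839 229.4434868 ]
```

View pics/c12.png

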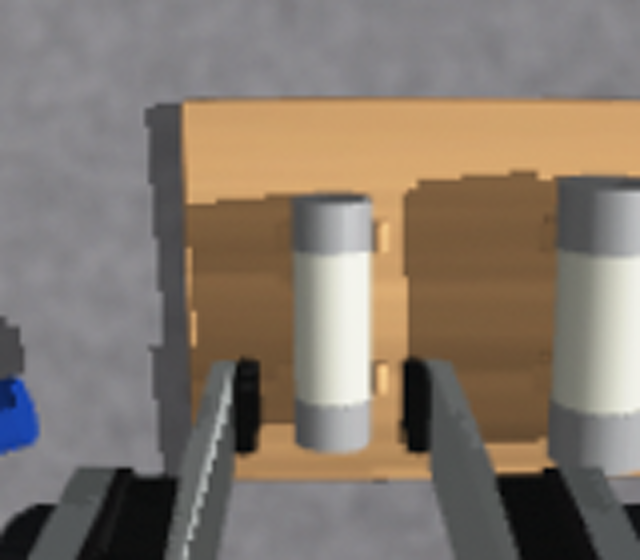

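```bash
python3 -m crank '[[0.15,[0,0,0.2],[0,0,0]],[0.15,[0,0,0.2],[0,0,0]],[0.15,[0,0,0.15],[0,0,0]],[0.15,[0,0,0.085],[0,0,0]],[0.15,[0,0,0],[0,0,0]]]'
python3 - <<'E'
from h import *
o,_=grab("wrist","w13")
print(manip.get_obs()["position"].round(4),o["ft_force"].round(2))
crop("w13",240,140,400,280,4,"c13")
E
```

```text
clock: 8.65
position: [0.4848, -0.3525, 0.09]
ee_rot: [0.024, 1.0, 0.0, -0.001]
ft_force: [0.4, 0.1, 0.0]
grip_width: 0.574
[ 0.4852 -0.3529  0.091 ] [0.4  0.14 0.04]
```

View pics/c13.png

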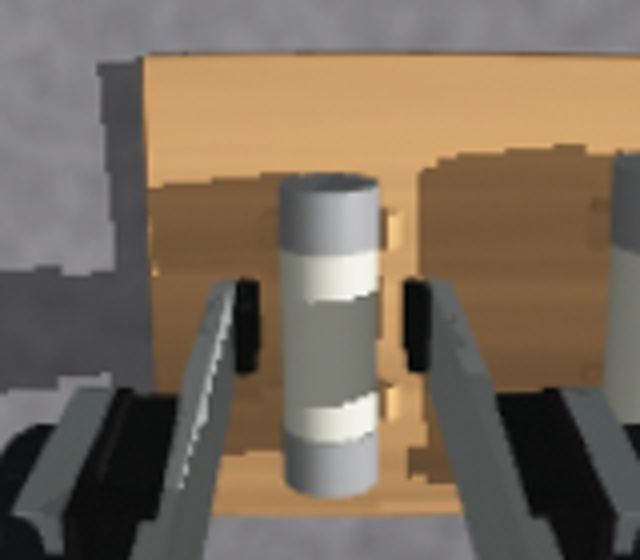

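```bash
python3 -m crank '[[0.12,[0,0,0],[0,0,0]],[0.09,[0,0,0],[0,0,0]],[0.06,[0,0,0],[0,0,0]],[0.03,[0,0,0],[0,0,0]],[0,[0,0,0],[0,0,0]]]' 45;python3 -m crank '[[-0.3,[0,0,0],[0,0,0]],[-0.6,[0,0,0],[0,0,0]],[-1,[0,0,0],[0,0,0]],[-1,[0,0,0],[0,0,0]],[-1,[0,0,0],[0,0,0]]]' 45
python3 - <<'E'
from h import *
o,_=grab("wrist","w14")
print(manip.get_obs()["position"].round(4),o["ft_force"].round(2))
crop("w14",240,140,400,280,4,"c14")
E
```

```text
clock: 9.2
position: [0.4857, -0.353, 0.0918]
ee_rot: [0.024, 1.0, -0.0, 0.0]
ft_force: [0.1, -0.4, 0.1]
grip_width: 0.542
clock: 9.7
position: [0.4855, -0.3529, 0.0915]
ee_rot: [0.024, 1.0, 0.0, 0.0]
ft_force: [0.2, 0.0, -0.1]
grip_width: 0.541
[ 0.4855 -0.3529  0.0915] [ 0.19  0.05 -0.08]
```

View pics/c14.png

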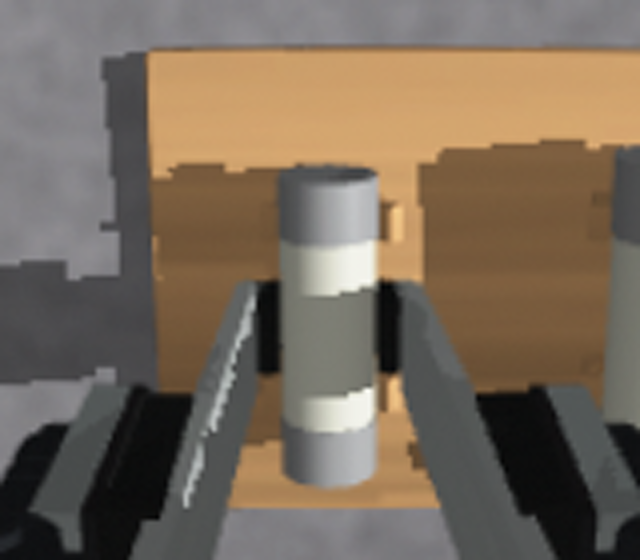

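```bash
python3 -m crank '[[-1,[0,0,-0.05],[0,0,0]],[-1,[0,0,-0.15],[0,0,0]],[-1,[0,0,-0.25],[0,0,0]],[-1,[0,0,-0.3],[0,0,0]],[-1,[0,0,-0.4],[0,0,0]]]';python3 -m crank '[[-1,[0,0,-0.4],[0,0,0]],[-1,[0,0,-0.4],[0,0,0]],[-1,[0,0,0],[0,0,0]],[-1,[0,0,0],[0,0,0]],[-1,[0,0,0],[0,0,0]]]'
python3 - <<'E'
from h import *
o,_=grab("wrist","w15")
print(manip.get_obs()["position"].round(4),o["ft_force"].round(2))
crop("w15",240,140,400,280,4,"c15")
m=R.from_quat(o["ee_rot"]).as_matrix()
for x in(-.0255,.0255):
  print([proj("wrist",o["position"]+m@[x,y,z],o).round(1) for y,z in((0,.064),(0,.072),(0,.08),(.008,.072),(-.008,.072))])
E
```

```text
clock: 10.25
position: [0.4848, -0.3526, 0.1844]
ee_rot: [0.025, 1.0, 0.0, -0.001]
ft_force: [0.7, -0.2, -1.0]
grip_width: 0.538
clock: 10.75
position: [0.485, -0.3526, 0.2468]
ee_rot: [0.024, 1.0, 0.0, -0.001]
ft_force: [-0.2, -0.4, -1.1]
grip_width: 0.536
[ 0.485  -0.3525  0.2465] [-0.21 -0.39 -1.09]
[array([322.9, 261.2]), array([323., 256.]), array([323. , 251.2]), array([334.6, 256. ]), array([311.3, 256. ])]
[array([322.8, 185.8]), array([322.8, 183.1]), array([322.9, 180.7]), array([335.4, 183.1]), array([310.3, 183.2])]
```

View pics/c15.png

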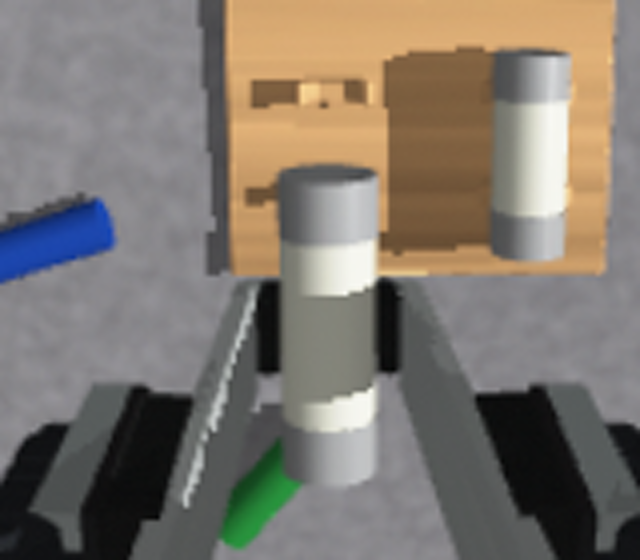

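```bash
python3 -m crank '[[-1,[0,0,0],[0,0,-0.073]],[-1,[-0.286,0.495,0],[0,0,0]],[-1,[-0.286,0.495,0],[0,0,0]],[-1,[-0.286,0.495,0],[0,0,0]],[-1,[-0.286,0.495,0],[0,0,0]]]';python3 -m crank '[[-1,[-0.286,0.495,0],[0,0,0]],[-1,[-0.286,0.495,0],[0,0,0]],[-1,[-0.286,0.495,0],[0,0,0]],[-1,[-0.286,0.495,0],[0,0,0]],[-1,[0,0,0],[0,0,0]]]';python3 -m crank '[[-1,[0,0,0.28],[0,0,0]],[-1,[0,0,0.28],[0,0,0]],[-1,[0,0,0],[0,0,0]],[-1,[0,0,0],[0,0,0]],[-1,[0,0,0],[0,0,0]]]'
python3 - <<'E'
from h import *
o,_=grab("wrist","w16")
m=R.from_quat(o["ee_rot"]).as_matrix();print(o["position"].round(4),np.degrees(np.arctan2(m[1,1],m[0,1])),m[:,2].round(4))
crop("w16",260,60,420,210,4,"c16")
E
```

```text
clock: 11.3
position: [0.5758, -0.1919, 0.2465]
ee_rot: [-0.004, 1.0, 0.0, -0.001]
ft_force: [1.4, 0.3, -0.8]
grip_width: 0.535
clock: 11.8
position: [0.6673, -0.0256, 0.245]
ee_rot: [-0.009, 1.0, 0.002, -0.001]
ft_force: [0.3, -0.4, -0.4]
grip_width: 0.534
clock: 12.3
position: [0.6662, -0.0348, 0.2039]
ee_rot: [-0.004, 1.0, 0.0, 0.001]
ft_force: [-0.5, -0.5, -0.7]
grip_width: 0.533
[ 0.6662 -0.0348  0.2039] 90.47462222620834 [ 1.3e-03  1.0e-04 -1.0e+00]
```

View pics/w16.png

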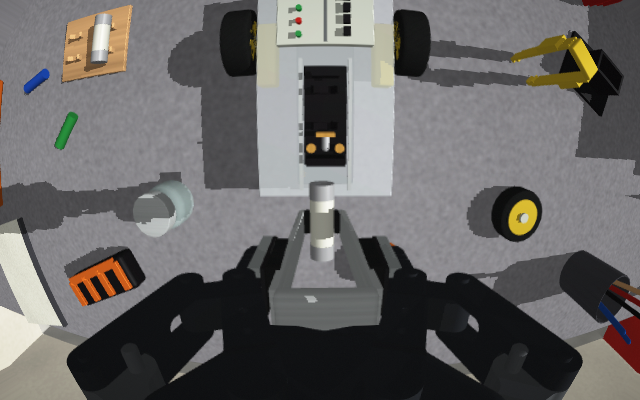

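View pics/c16.png

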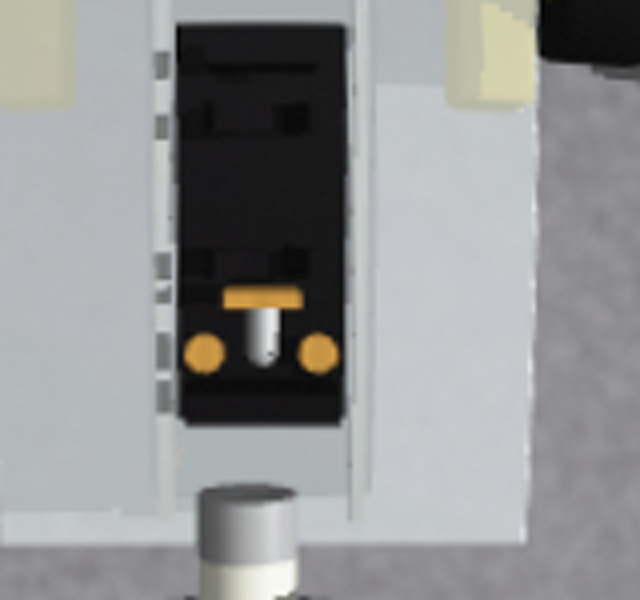

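```bash
python3 - <<'E'
from h import *
o=ob("w16");m=R.from_quat(o["ee_rot"]).as_matrix()
P=lambda x,y,z:plane("wrist",(260+x/4,60+y/4),z,o).round(4)
print("lip top outer/inner",P(255,25,.076),P(255,68,.076),P(182,68,.076),P(318,68,.076))
print("cradle up",P(214,118,.071),P(275,118,.071),"low",P(214,264,.071),P(275,264,.071))
print("plate corners",P(222,288,.1),P(303,287,.1))
print("body",P(178,25,.066),P(347,23,.066),P(341,424,.066),P(181,424,.066))
print("screws",P(204,353,.068),P(318,353,.068),"pin",P(263,340,.08))
print("rails",P(163,10,.064),P(165,510,.064),P(362,10,.064),P(360,500,.064))
print("deck",P(0,545,.058),P(525,541,.058),P(535,150,.058))
E
```

```text
lip top outer/inner [ 0.5575 -0.035   0.076 ] [ 0.5663 -0.0349  0.076 ] [ 0.5663 -0.0493  0.076 ] [ 0.5662 -0.0224  0.076 ]
cradle up [ 0.5761 -0.0431  0.071 ] [ 0.576  -0.0308  0.071 ] low [ 0.6061 -0.0429  0.071 ] [ 0.6061 -0.0305  0.071 ]
plate corners [ 0.6098 -0.0405  0.1   ] [ 0.6095 -0.0259  0.1   ]
body [ 0.5558 -0.0508  0.066 ] [ 0.555 -0.016  0.066] [ 0.6398 -0.0161  0.066 ] [ 0.6401 -0.05    0.066 ]
screws [ 0.6248 -0.045   0.068 ] [ 0.6246 -0.0214  0.068 ] pin [ 0.6209 -0.0329  0.08  ]
rails [ 0.5521 -0.0541  0.064 ] [ 0.6592 -0.0537  0.064 ] [ 0.5517 -0.0128  0.064 ] [ 0.6567 -0.0115  0.064 ]
deck [ 0.6688 -0.0917  0.058 ] [0.667  0.0269 0.058 ] [0.5798 0.0256 0.058 ]
```

```bash
python3 -m crank '[[-1,[0.575,0.015,0],[0,0,0]],[-1,[0.575,0.015,0],[0,0,0]],[-1,[0,0,0],[0,0,0]],[-1,[0,0,0],[0,0,0]],[-1,[0,0,0],[0,0,0]]]'
python3 - <<'E'
from h import *
o,_=grab("wrist","w17");grab("scene","e17");grab("side","s17")
o=manip.get_obs()
m=R.from_quat(o["ee_rot"]).as_matrix();print(o["position"].round(4),np.degrees(np.arctan2(m[1,1],m[0,1])),m[:,2].round(4))
crop("w17",240,100,400,270,4,"c17")
crop("e17",290,120,410,250,5,"e17c")
crop("s17",280,150,400,250,5,"s17c")
E
```

```text
clock: 12.85
position: [0.5751, -0.0328, 0.204]
ee_rot: [-0.004, 1.0, 0.0, 0.001]
ft_force: [-0.0, -0.5, -1.8]
grip_width: 0.537
[ 0.5748 -0.0329  0.203 ] 90.49435463459407 [ 9.e-04 -3.e-04 -1.e+00]
```

View pics/c17.png

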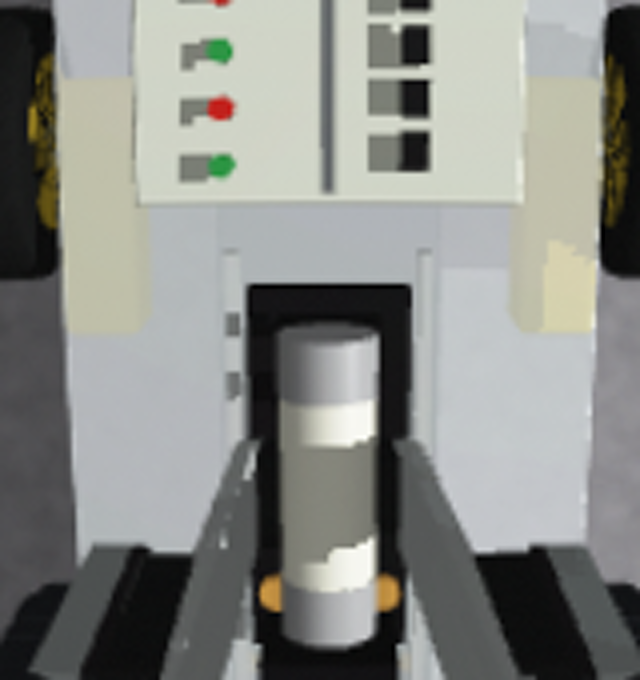

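View pics/e17c.png

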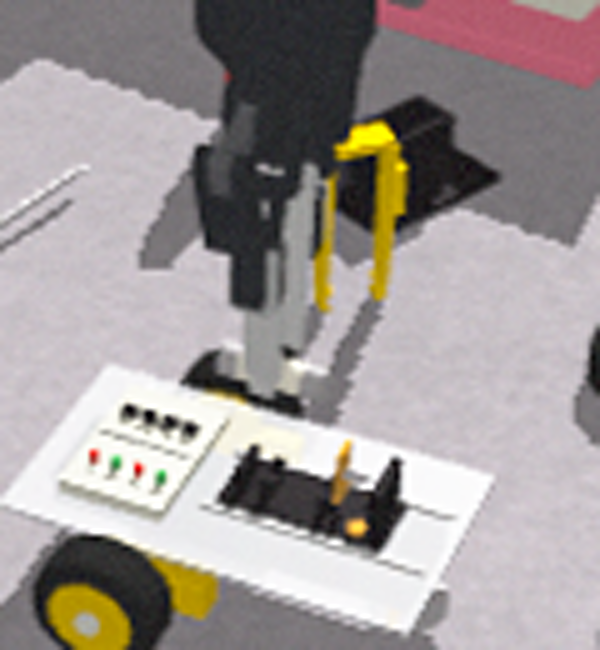

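View pics/s17c.png

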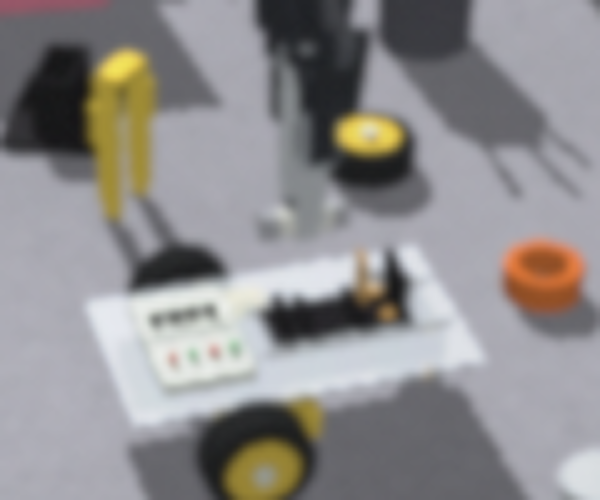

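```bash
python3 -m crank '[[-1,[0,0,0.25],[0,0,0]],[-1,[0,0,0.2],[0,0,0]],[-1,[0,0,0.1],[0,0,0]],[-1,[0,0,0],[0,0,0]],[-1,[0,0,0],[0,0,0]]]'
cat > ft.py <<'E'
from h import *
import sys
def avg(n=8,cam="side"):
    F=[];P=[]
    for i in range(n):
        manip.camera(cam);o=manip.get_obs();F.append(o["ft_force"]);P.append(o["position"])
    F=np.array(F);P=np.array(P);print("F",F.mean(0).round(3),"sd",F.std(0).round(2),"P",P.mean(0).round(5),"sd",P.std(0).round(5),o["clock"]);return o
if __name__=="__main__":avg(int(sys.argv[1]) if len(sys.argv)>1 else 8)
E
python3 - <<'E'
from ft import *
o,_=grab("wrist","w18");avg(8)
grab("side","s18");crop("s18",280,150,400,250,6,"s18c")
crop("w18",240,100,400,270,4,"c18")
E
```

```text
clock: 13.5
position: [0.5742, -0.033, 0.1592]
ee_rot: [-0.004, 1.0, -0.0, 0.0]
ft_force: [-0.2, -0.3, -0.4]
grip_width: 0.537
F [-0.005  0.029 -0.869] sd [0.23 0.39 0.36] P [ 0.57406 -0.03295  0.15928] sd [1.9e-04 3.0e-05 2.5e-04] 13.95
```

View pics/c18.png

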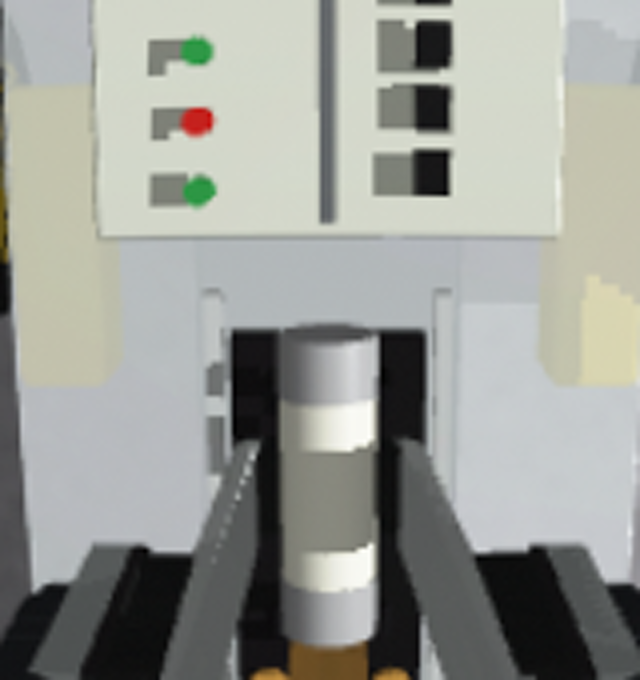

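View pics/s18c.png

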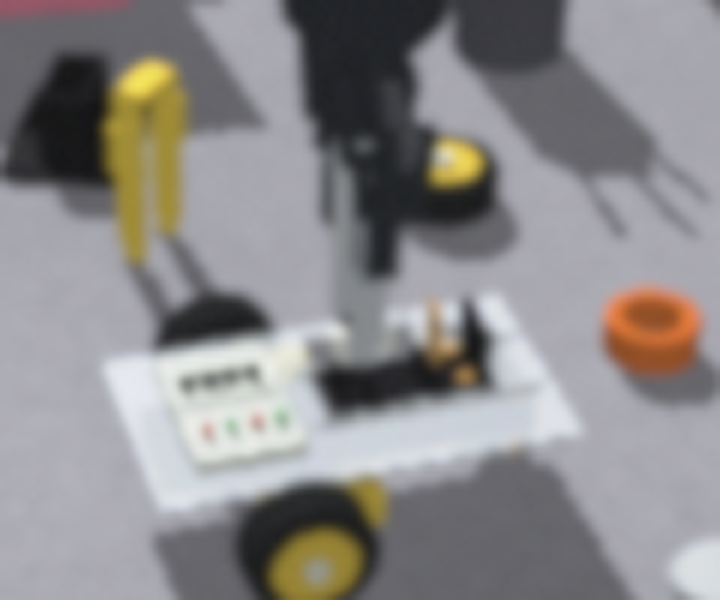

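```bash
python3 -m crank '[[-1,[-0.025,0,0],[0,0,0]],[-1,[-0.025,0,0],[0,0,0]],[-1,[-0.025,0,0],[0,0,0]],[-1,[0,0,0],[0,0,0]],[-1,[0,0,0],[0,0,0]]]'
python3 ft.py 6
python3 -m crank '[[-1,[-0.0125,0,0],[0,0,0]],[-1,[0,0,0],[0,0,0]],[-1,[0,0,0],[0,0,0]],[-1,[0,0,0],[0,0,0]],[-1,[0,0,0],[0,0,0]]]'
python3 ft.py 6
```

```text
clock: 14.5
position: [0.5798, -0.0329, 0.1586]
ee_rot: [-0.004, 1.0, 0.0, -0.0]
ft_force: [0.3, 0.4, -0.9]
grip_width: 0.535
F [-0.241  0.549 -1.182] sd [0.64 0.29 0.32] P [ 0.5797 -0.0329  0.1587] sd [1.e-05 2.e-05 3.e-05] 14.8
clock: 15.3
position: [0.5807, -0.0329, 0.1587]
ee_rot: [-0.004, 1.0, 0.0, -0.0]
ft_force: [0.9, 0.7, -0.8]
grip_width: 0.538
F [-0.073 -0.148 -1.043] sd [0.27 0.46 0.35] P [ 0.58074 -0.0329   0.15872] sd [1.e-05 2.e-05 2.e-05] 15.6
```

```bash
for i in 1; do python3 -m crank '[[-1,[-0.0125,0,0],[0,0,0]],[-1,[0,0,0],[0,0,0]],[-1,[0,0,0],[0,0,0]],[-1,[0,0,0],[0,0,0]],[-1,[0,0,0],[0,0,0]]]'; done; python3 ft.py 6
python3 -m crank '[[-1,[-0.0125,0,0],[0,0,0]],[-1,[0,0,0],[0,0,0]],[-1,[0,0,0],[0,0,0]],[-1,[0,0,0],[0,0,0]],[-1,[0,0,0],[0,0,0]]]'; python3 ft.py 6
python3 -m crank '[[-1,[-0.0125,0,0],[0,0,0]],[-1,[0,0,0],[0,0,0]],[-1,[0,0,0],[0,0,0]],[-1,[0,0,0],[0,0,0]],[-1,[0,0,0],[0,0,0]]]'; python3 ft.py 6
```

```text
clock: 16.1
position: [0.5817, -0.0329, 0.1587]
ee_rot: [-0.004, 1.0, 0.0, -0.0]
ft_force: [0.4, -0.5, -1.0]
grip_width: 0.537
F [-0.128  0.128 -0.766] sd [0.3  0.68 0.43] P [ 0.58174 -0.03288  0.15872] sd [1.e-05 1.e-05 1.e-05] 16.4
clock: 16.9
position: [0.5827, -0.0329, 0.1587]
ee_rot: [-0.004, 1.0, 0.0, -0.0]
ft_force: [-0.3, 0.2, -1.3]
grip_width: 0.536
F [-0.052  0.204 -0.809] sd [0.45 0.44 0.33] P [ 0.58274 -0.03286  0.15873] sd [1.e-05 1.e-05 1.e-05] 17.2
clock: 17.7
position: [0.5837, -0.0329, 0.1587]
ee_rot: [-0.004, 1.0, 0.0, -0.0]
ft_force: [-0.1, -1.1, -1.1]
grip_width: 0.536
F [ 0.095 -0.145 -0.742] sd [0.33 0.5  0.32] P [ 0.58374 -0.03285  0.15872] sd [1.e-05 1.e-05 1.e-05] 18.0
```

```bash
python3 -m crank '[[-1,[-0.0125,0,0],[0,0,0]],[-1,[0,0,0],[0,0,0]],[-1,[0,0,0],[0,0,0]],[-1,[0,0,0],[0,0,0]],[-1,[0,0,0],[0,0,0]]]';  python3 ft.py 6
python3 -m crank '[[-1,[-0.0125,0,0],[0,0,0]],[-1,[0,0,0],[0,0,0]],[-1,[0,0,0],[0,0,0]],[-1,[0,0,0],[0,0,0]],[-1,[0,0,0],[0,0,0]]]'; python3 ft.py 6
```

```text
clock: 18.5
position: [0.5847, -0.0329, 0.1587]
ee_rot: [-0.004, 1.0, 0.0, -0.0]
ft_force: [0.9, -0.0, -0.5]
grip_width: 0.534
F [-0.031 -0.292 -1.126] sd [0.63 0.37 0.26] P [ 0.58474 -0.03287  0.15872] sd [1.e-05 2.e-05 1.e-05] 18.8
clock: 19.3
position: [0.5856, -0.0329, 0.1587]
ee_rot: [-0.004, 1.0, 0.0, -0.0]
ft_force: [-1.5, -0.5, -1.5]
grip_width: 0.539
F [-1.668 -0.021 -0.653] sd [0.43 0.46 0.19] P [ 0.5857  -0.03285  0.15869] sd [1.e-05 2.e-05 1.e-05] 19.6
```

```bash
python3 -m crank '[[-1,[-0.0125,0,0],[0,0,0]],[-1,[0,0,0],[0,0,0]],[-1,[-0.0125,0,0],[0,0,0]],[-1,[0,0,0],[0,0,0]],[-1,[0,0,0],[0,0,0]]]';  python3 ft.py 8
python3 -m crank '[[-1,[-0.0125,0,0],[0,0,0]],[-1,[0,0,0],[0,0,0]],[-1,[-0.0125,0,0],[0,0,0]],[-1,[0,0,0],[0,0,0]],[-1,[0,0,0],[0,0,0]]]'; python3 - <<'E'
from ft import *
grab("wrist","w19");avg(8);crop("w19",240,100,400,270,4,"c19")
E
```

```text
clock: 20.1
position: [0.5877, -0.0329, 0.1587]
ee_rot: [-0.004, 1.0, 0.0, -0.0]
ft_force: [-1.6, 0.6, -0.5]
grip_width: 0.531
F [-1.925  0.023 -0.994] sd [0.37 0.34 0.42] P [ 0.58771 -0.03282  0.1587 ] sd [1.e-05 2.e-05 1.e-05] 20.5
clock: 21.0
position: [0.5897, -0.0328, 0.1587]
ee_rot: [-0.004, 1.0, 0.0, -0.0]
ft_force: [-3.0, 0.3, -0.6]
grip_width: 0.537
F [-2.355  0.056 -1.363] sd [0.4  0.68 0.59] P [ 0.58971 -0.03279  0.1587 ] sd [1.e-05 1.e-05 1.e-05] 21.45
```

View pics/c19.png

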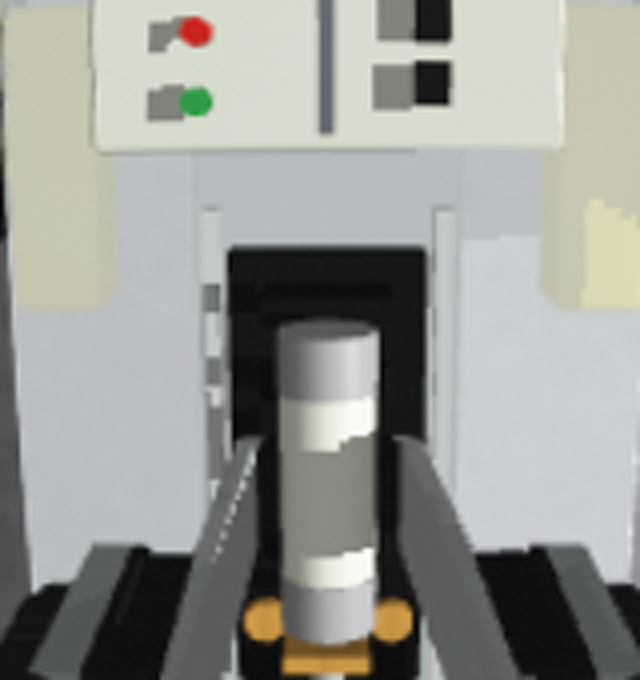

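```bash
python3 - <<'E'
from h import *
for n,lip,ft,fb in(("w19",(288,297),(320,340),642),):
  o=ob(n)
  for y in lip: print("lip",plane("wrist",(240+329/4,100+y/4),.076,o)[:2].round(4))
  m=R.from_quat(o["ee_rot"]).as_matrix()
  print("fuse rear top px",(100+320/4),(100+338/4)); 
  for y in(319,322,325): print("rear bottom-far edge z.0795 / top z.0955",plane("wrist",(322.2,100+y/4),.0795,o)[:2].round(4),plane("wrist",(322.2,100+(y+17)/4),.0955,o)[:2].round(4))
E
crop=1; python3 - <<'E'
from h import *
crop("w19",290,160,350,215,10,"c19b");crop("w18",290,160,350,215,10,"c18b")
E
```

```text
lip [ 0.5589 -0.0334]
lip [ 0.5604 -0.0334]
fuse rear top px 180.0 184.5
rear bottom-far edge z.0795 / top z.0955 [ 0.5635 -0.0334] [ 0.5629 -0.0333]
rear bottom-far edge z.0795 / top z.0955 [ 0.564  -0.0334] [ 0.5634 -0.0333]
rear bottom-far edge z.0795 / top z.0955 [ 0.5645 -0.0334] [ 0.5639 -0.0333]
```

View pics/c19b.png

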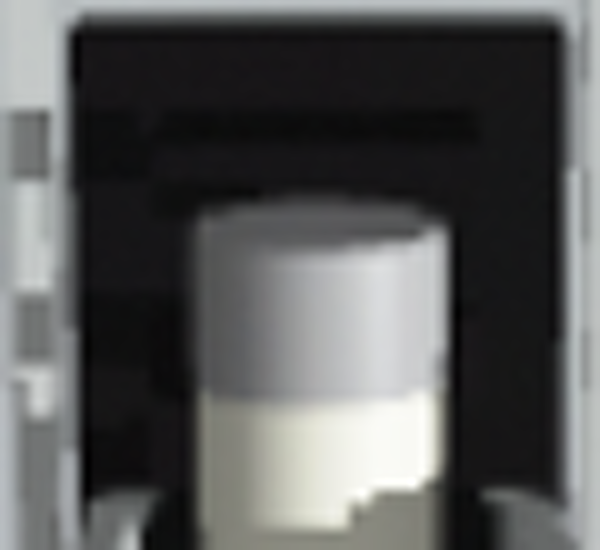

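View pics/c18b.png

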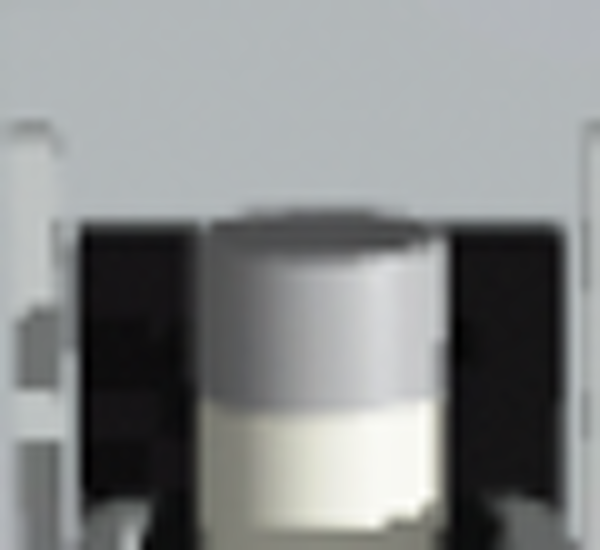

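```bash
python3 -m crank '[[-1,[-0.0125,0,0],[0,0,0]],[-1,[-0.0125,0,0],[0,0,0]],[-1,[-0.006,0,0],[0,0,0]],[-1,[0,0,0],[0,0,0]],[-1,[0,0,0],[0,0,0]]]';   python3 - <<'E'
from ft import *
grab("wrist","w20");avg(14);crop("w20",290,160,350,215,10,"c20b")
E
```

```text
clock: 21.95
position: [0.5922, -0.0328, 0.1586]
ee_rot: [-0.004, 1.0, 0.0, -0.0]
ft_force: [-2.8, 0.7, -0.0]
grip_width: 0.541
F [-3.057  0.341 -0.981] sd [0.55 0.51 0.44] P [ 0.5922  -0.03278  0.15871] sd [2.e-05 3.e-05 1.e-05] 22.7
```

View pics/c20b.png

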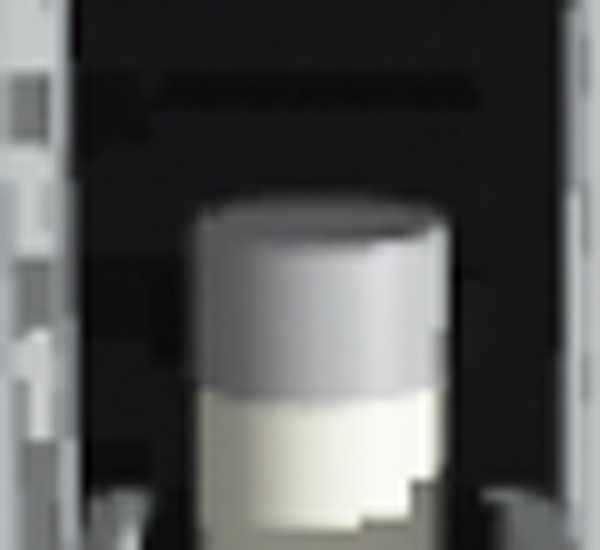

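```bash
python3 - <<'E'
from h import *
im=cv2.imread("pics/w20.png")[150:215,290:350].astype(float)
im=np.clip(im*5-60,0,255).astype(np.uint8)
cv2.imwrite("pics/c20g.png",cv2.resize(im,None,fx=9,fy=9,interpolation=cv2.INTER_NEAREST))
o=ob("w20")
for x in(.559,.561,.5648,.5653,.566): print(x,(proj("wrist",[x,-.0334,.076],o)-[290,150])*9)
E
```

```text
0.559 [290.46764165 166.78687117]
0.561 [290.28563713 193.36814197]
0.5648 [289.94461671 243.62961598]
0.5653 [289.90021748 250.21805183]
0.566 [289.83824432 259.43175731]
```

View pics/c20g.png

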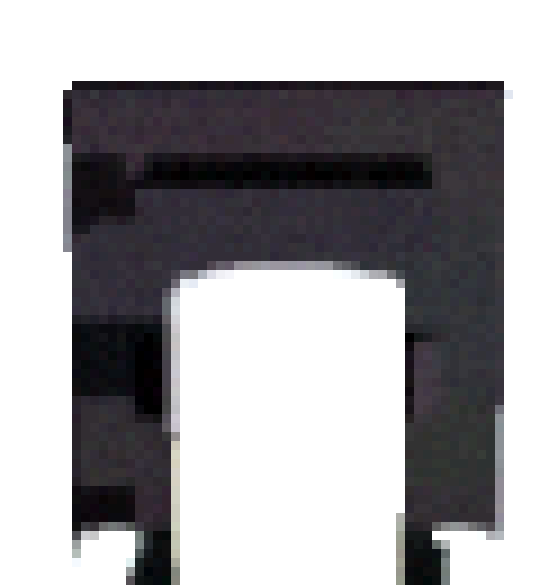

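```bash
python3 -m crank '[[-1,[-0.006,0,0],[0,0,0]],[-1,[0,0,0.0125],[0,0,0]],[-1,[0,0,0.0125],[0,0,0]],[-1,[0,0,0],[0,0,0]],[-1,[0,0,0],[0,0,0]]]';python3 ft.py 6; python3 -m crank '[[-1,[0,0,0.0125],[0,0,0]],[-1,[0,0,0],[0,0,0]],[-1,[0,0,0.0125],[0,0,0]],[-1,[0,0,0],[0,0,0]],[-1,[0,0,0],[0,0,0]]]';python3 ft.py 6
```

```text
clock: 23.2
position: [0.5928, -0.0327, 0.1567]
ee_rot: [-0.004, 1.0, 0.0, 0.0]
ft_force: [-2.9, 0.7, -1.4]
grip_width: 0.532
F [-2.191  0.37  -1.838] sd [0.51 0.44 0.48] P [ 0.59274 -0.03274  0.15672] sd [1.e-05 1.e-05 1.e-05] 23.5
clock: 24.0
position: [0.5928, -0.0329, 0.1547]
ee_rot: [-0.004, 1.0, -0.0, 0.0]
ft_force: [-2.5, -0.8, -0.0]
grip_width: 0.532
F [-1.905 -0.144  0.411] sd [0.43 0.49 0.66] P [ 0.59272 -0.03286  0.15475] sd [1.e-05 2.e-05 1.e-05] 24.3
```

```bash
python3 - <<'E'
from ft import *
grab("wrist","w21");crop("w21",240,110,400,270,4,"c21")
im=cv2.imread("pics/w21.png")[150:215,290:350].astype(float)
im=np.clip(im*5-60,0,255).astype(np.uint8)
cv2.imwrite("pics/c21g.png",cv2.resize(im,None,fx=9,fy=9,interpolation=cv2.INTER_NEAREST))
avg(6)
E
```

```text
F [-2.213 -0.282 -0.019] sd [0.33 0.41 0.45] P [ 0.59272 -0.03282  0.15474] sd [1.e-05 2.e-05 1.e-05] 24.65
```

View pics/c21.png

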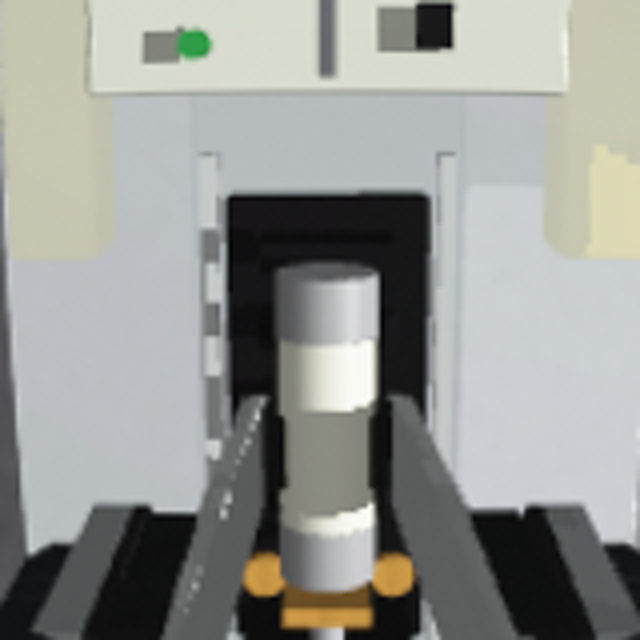

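View pics/c21g.png

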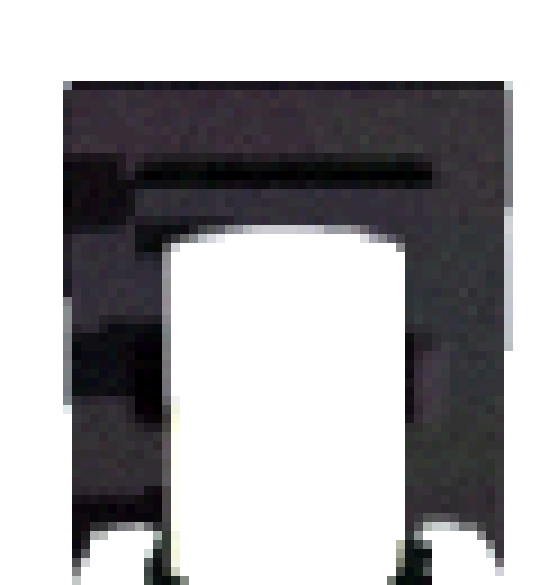

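```bash
python3 -m crank '[[-1,[0,0,-0.0125],[0,0,0]],[-1,[0,0,-0.0125],[0,0,0]],[-1,[0,0,-0.0125],[0,0,0]],[-1,[0,0,-0.0125],[0,0,0]],[-1,[0,0,0],[0,0,0]]]'; python3 - <<'E'
from ft import *
grab("wrist","w22");crop("w22",240,110,400,270,4,"c22")
grab("side","s22");crop("s22",310,180,390,230,9,"s22c")
avg(6)
E
```

```text
clock: 25.15
position: [0.5927, -0.0327, 0.1588]
ee_rot: [-0.004, 1.0, 0.0, 0.0]
ft_force: [-2.2, -1.0, -1.9]
grip_width: 0.534
F [-2.023  0.332 -1.568] sd [0.32 0.33 0.47] P [ 0.59273 -0.03274  0.15875] sd [1.e-05 2.e-05 2.e-05] 25.55
```

View pics/c22.png

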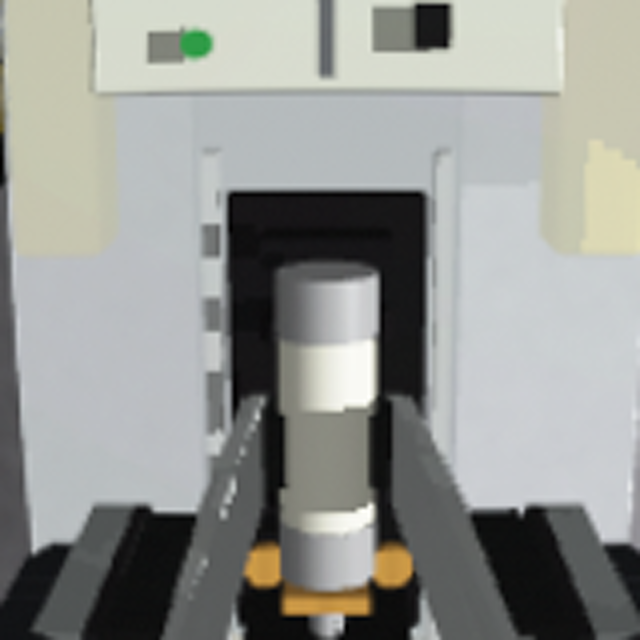

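View pics/s22c.png

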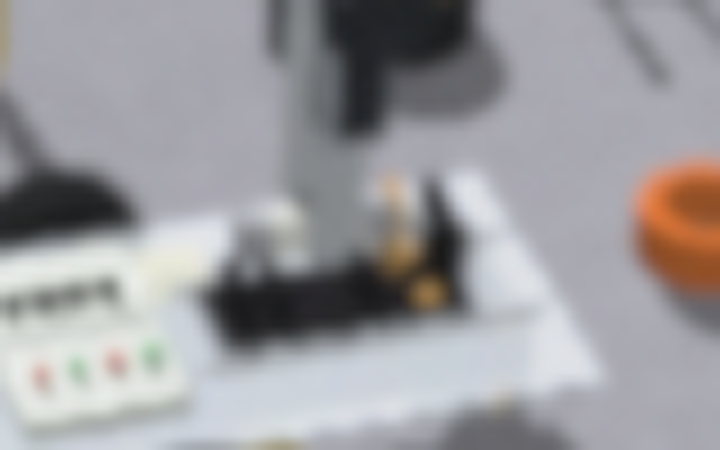

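```bash
python3 - <<'E'
from h import *
for n,rows in(("w18",(190,195,199,203)),("w20",(186,190,195,199,203)),("w21",(181,185,190,195,199)),("w22",(181,185,190,195,199))):
  g=cv2.cvtColor(cv2.imread(f"pics/{n}.png"),cv2.COLOR_BGR2GRAY).astype(float)
  out=[]
  for r in rows:
    p=g[r,300:345];t=65;
    idx=np.where(p>t)[0];a,b=idx[0],idx[-1]
    L=a-(p[a]-t)/(p[a]-p[a-1]);Rr=b+(p[b]-t)/(p[b]-p[b+1]);out.append((r,round(300+L,2),round(300+Rr,2),round(Rr-L,2)))
  print(n,out)
  col=g[170:275,322];d=np.diff(col);print([ (170+i,int(d[i])) for i in np.where(abs(d)>12)[0]])
E
```

```text
w18 [(190, np.float64(309.44), np.float64(334.63), np.float64(25.18)), (195, np.float64(309.5), np.float64(334.4), np.float64(24.9)), (199, np.float64(309.56), np.float64(334.53), np.float64(24.97)), (203, np.float64(309.22), np.float64(334.38), np.float64(25.16))]
[(np.int64(179), -26), (np.int64(180), -55), (np.int64(181), -21), (np.int64(184), 27), (np.int64(185), 38), (np.int64(186), 31), (np.int64(200), 23), (np.int64(201), 25), (np.int64(211), -26), (np.int64(212), -68), (np.int64(237), 65), (np.int64(238), 26), (np.int64(247), -47), (np.int64(260), -35), (np.int64(261), -38), (np.int64(262), -19)]
w20 [(186, np.float64(309.43), np.float64(334.63), np.float64(25.19)), (190, np.float64(309.43), np.float64(334.6), np.float64(25.17)), (195, np.float64(309.47), np.float64(334.44), np.float64(24.97)), (199, np.float64(309.21), np.float64(334.46), np.float64(25.25)), (203, np.float64(309.16), np.float64(334.44), np.float64(25.28))]
[(np.int64(178), 20), (np.int64(179), 28), (np.int64(180), 18), (np.int64(183), 35), (np.int64(184), 40), (np.int64(185), 21), (np.int64(199), 20), (np.in
[... 1162 characters left out ...]
4(25.75)), (185, np.float64(308.97), np.float64(334.62), np.float64(25.66)), (190, np.float64(308.93), np.float64(334.6), np.float64(25.67)), (195, np.float64(309.0), np.float64(334.33), np.float64(25.33)), (199, np.float64(309.0), np.float64(334.43), np.float64(25.43))]
[(np.int64(174), 30), (np.int64(175), 29), (np.int64(179), 48), (np.int64(180), 44), (np.int64(195), 28), (np.int64(196), 25), (np.int64(211), -23), (np.int64(212), -72), (np.int64(237), 71), (np.int64(238), 24), (np.int64(242), -38), (np.int64(243), -18), (np.int64(256), -30), (np.int64(257), -57), (np.int64(258), 28), (np.int64(259), 32), (np.int64(262), 19), (np.int64(263), 17), (np.int64(268), -60), (np.int64(269), -97)]
```

```bash
cat > fit.py <<'E'
from h import *
from scipy.optimize import least_squares
def feats(p,o):
    x0,z0,th,cap=p
    m=R.from_quat(o["ee_rot"]).as_matrix()
    c,s=np.cos(th),np.sin(th)
    def pt(u,v,y=0): # u along fuse (toward tool +x =rear), v up(away from tool z); th>0: rear raised
        return proj("wrist",o["position"]+m@np.array([x0+u*c-v*s, y-.0004, z0-(u*s+v*c)]),o)
    r=.008;L=.0255
    rows=[pt(L,-r)[1],pt(L,r)[1],pt(L-cap,r)[1],pt(-L+cap,r)[1],pt(-L,r)[1]]
    w=lambda u:pt(u,.0015,r)[0]-pt(u,.0015,-r)[0]
    return np.array(rows+[w(.021)*2,w(.0085)*2])
def fit(n,meas,z=None):
    o=ob(n)
    f=lambda p:feats(p,o)-meas
    s=least_squares(lambda q:f([q[0]/1000,q[1]/1000,q[2]/100,.0125]),[0,71.5,0]);
    print(n,"x0 %.2f z0 %.2f pitch %.2f deg"%(s.x[0],s.x[1],np.degrees(s.x[2]/100)),s.fun.round(2));return s
E
python3 - <<'E'
from fit import *
fit("w18",np.array([180.5,185.5,201,247.5,261.5,25.18*2,25.0*2]))
fit("w20",np.array([179.5,184.5,200,246.5,260,25.18*2,25.1*2]))
fit("w21",np.array([175,180,196,243.5,257.5,25.71*2,25.38*2]))
fit("w22",np.array([175,180,196,242.8,257.3,25.71*2,25.38*2]))
E
```

```text
w18 x0 0.85 z0 68.45 pitch -5.08 deg [ 0.41 -1.64  3.08 -3.08  1.24  0.37  0.18]
w20 x0 1.49 z0 68.91 pitch -4.40 deg [ 0.24 -1.6   3.08 -3.22  1.51  0.35 -0.07]
w21 x0 4.89 z0 65.87 pitch -4.10 deg [ 0.46 -1.55  3.08 -3.31  1.32  0.31  0.38]
w22 x0 4.85 z0 66.43 pitch -3.90 deg [ 0.33 -1.6   2.96 -2.88  1.18  0.18  0.24]
```

```bash
sed -i 's/\.0125\])/CAP])/; s/^def fit/CAP=.0105\ndef fit/' fit.py; python3 - <<'E'
import fit as F
from fit import *
for c in(.0095,.0102):
  F.CAP=c
  fit("w18",np.array([180.5,185.5,201,247.5,261.5,25.18*2,25.0*2]))
  fit("w20",np.array([179.5,184.5,200,246.5,260,25.18*2,25.1*2]))
  fit("w21",np.array([175,180,196,243.5,257.5,25.71*2,25.38*2]))
  fit("w22",np.array([175,180,196,242.8,257.3,25.71*2,25.38*2]))
E
```

```text
w18 x0 0.28 z0 71.25 pitch 0.20 deg [-0.13  0.14 -0.33  0.65 -0.32  0.11 -0.35]
w20 x0 0.97 z0 71.61 pitch 0.92 deg [-0.3   0.2  -0.31  0.48 -0.06  0.13 -0.57]
w21 x0 4.37 z0 68.63 pitch 1.08 deg [-0.07  0.25 -0.41  0.49 -0.25  0.05 -0.16]
w22 x0 4.35 z0 69.17 pitch 1.46 deg [-0.23  0.25 -0.48  0.89 -0.43 -0.05 -0.28]
w18 x0 0.40 z0 70.62 pitch -1.18 deg [-0.   -0.33  0.4  -0.15  0.09  0.16 -0.24]
w20 x0 1.07 z0 71.00 pitch -0.46 deg [-0.18 -0.28  0.42 -0.31  0.35  0.16 -0.46]
w21 x0 4.47 z0 68.00 pitch -0.27 deg [ 0.05 -0.23  0.34 -0.32  0.16  0.09 -0.05]
w22 x0 4.45 z0 68.55 pitch 0.07 deg [-0.1  -0.24  0.26  0.08 -0.01 -0.02 -0.17]
```

```bash
python3 - <<'E'
from h import *
a=cv2.imread("pics/w18.png")[190:340,250:400];b=cv2.imread("pics/w22.png")[190:340,250:400]
cv2.imwrite("pics/cmp.png",cv2.resize(np.hstack([a,b]),None,fx=2.6,fy=2.6,interpolation=cv2.INTER_CUBIC))
E
```

```text
(no output)
```

View pics/cmp.png

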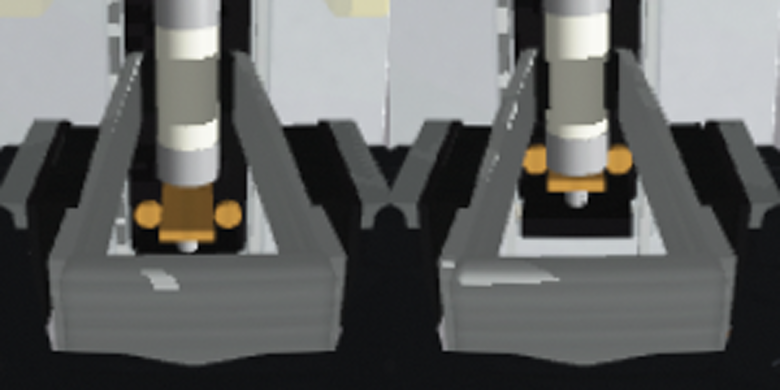

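```bash
python3 -m crank '[[-1,[0.0375,0,0],[0,0,0]],[-1,[0.0375,0,0],[0,0,0]],[-1,[0,0,0],[0,0,0]],[-1,[0,0,0],[0,0,0]],[-1,[0,0,0],[0,0,0]]]' 60; python3 -m crank '[[-1,[0,0,0],[0,0,0]],[-1,[0,0,0],[0,0,0]],[-1,[0,0,0],[0,0,0]],[-1,[0,0,0],[0,0,0]],[-1,[0,0,0],[0,0,0]]]' 90; python3 - <<'E'
from ft import *
grab("wrist","w23");avg(8)
import fit as F
F.CAP=.0098
def meas(n):
  g=cv2.cvtColor(cv2.imread(f"pics/{n}.png"),cv2.COLOR_BGR2GRAY).astype(float)
  out=[]
  for r in (181,185,190,195,199):
    p=g[r,300:345];t=65;idx=np.where(p>t)[0];a,b=idx[0],idx[-1]
    L=a-(p[a]-t)/(p[a]-p[a-1]);Rr=b+(p[b]-t)/(p[b]-p[b+1]);out.append((r,round(float(Rr-L),2)))
  print(out);col=g[165:275,322];d=np.diff(col);print([(165+int(i),int(d[i])) for i in np.where(abs(d)>18)[0]])
meas("w23")
crop("w23",240,110,400,270,4,"c23")
E
```

```text
clock: 26.05
position: [0.587, -0.0328, 0.159]
ee_rot: [-0.004, 1.0, 0.0, 0.0]
ft_force: [0.7, 0.6, -0.9]
grip_width: 0.527
clock: 26.55
position: [0.5867, -0.0328, 0.1587]
ee_rot: [-0.004, 1.0, 0.0, -0.0]
ft_force: [-0.2, 0.8, -1.0]
grip_width: 0.52
F [-0.126 -0.12  -0.73 ] sd [0.31 0.66 0.37] P [ 0.58671 -0.03283  0.15872] sd [2.e-05 1.e-05 2.e-05] 27.0
[(181, 25.37), (185, 25.37), (190, 25.26), (195, 25.2), (199, 25.41)]
[(165, -107), (175, 22), (176, 45), (180, 31), (181, 48), (196, 19), (197, 28), (211, -24), (212, -69), (241, 77), (243, -34), (244, -33), (258, -79), (261, 35), (262, 26), (266, 23), (270, -21), (271, -79), (272, -64)]
```

View pics/c23.png

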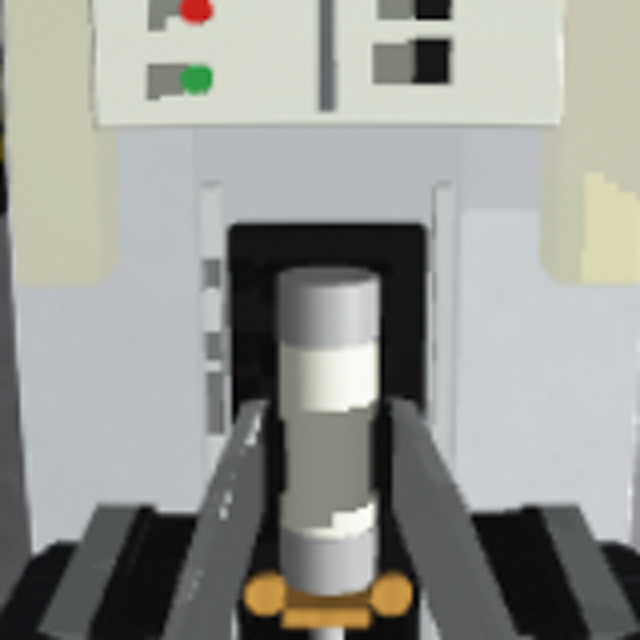

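```bash
python3 - <<'E'
import fit as F
from fit import *
F.CAP=.0098
fit("w18",np.array([180.5,185.5,201,247.5,261.5,25.18*2,25.0*2]))
fit("w22",np.array([175,180,196,242.8,257.3,25.71*2,25.38*2]))
fit("w23",np.array([176.2,181.2,197.2,244,258.5,25.37*2,25.2*2]))
E
```

```text
w18 x0 0.33 z0 70.98 pitch -0.40 deg [-0.08 -0.06 -0.02  0.31 -0.14  0.13 -0.31]
w22 x0 4.39 z0 68.91 pitch 0.85 deg [-0.17  0.03 -0.17  0.55 -0.25 -0.04 -0.24]
w23 x0 3.29 z0 69.71 pitch -0.01 deg [ 0.14  0.04 -0.23  0.41 -0.37  0.29 -0.18]
```

```bash
python3 -m crank '[[-1,[-0.025,0,0],[0,0,0]],[-1,[-0.025,0,0],[0,0,0]],[-1,[-0.025,0,0],[0,0,0]],[-1,[-0.025,0,0],[0,0,0]],[-1,[0,0,0],[0,0,0]]]'; cat > meas.py <<'E'
from ft import *
import fit as F,sys
F.CAP=.0098
def meas(n):
  g=cv2.cvtColor(cv2.imread(f"pics/{n}.png"),cv2.COLOR_BGR2GRAY).astype(float)
  w={}
  for r in (183,185,187,195,197,199):
    p=g[r,300:345];t=65;idx=np.where(p>t)[0];a,b=idx[0],idx[-1]
    L=a-(p[a]-t)/(p[a]-p[a-1]);Rr=b+(p[b]-t)/(p[b]-p[b+1]);w[r]=Rr-L
  col=g[165:280,320:325].mean(1);d=np.diff(col)
  def pk(lo,hi,s):
    i=np.arange(lo,hi);v=np.clip(d[i-165]*s,0,None);k=v.argmax();j=slice(max(0,k-2),k+3);return float((i[j]*v[j]).sum()/v[j].sum()+.5)
  r=[pk(172,181,1),pk(179,188,1),pk(193,204,1),pk(240,250,-1),pk(254,263,-1)]
  m=np.array(r+[np.mean([w[183],w[185],w[187]])*2,np.mean([w[195],w[197],w[199]])*2]);print(m.round(1))
  return F.fit(n,m)
if __name__=="__main__":
  n=sys.argv[1];grab("wrist",n);o=ob(n);s=meas(n);print("center x %.4f depth %.2f"%(o["position"][0]-s.x[0]/1000,(o["position"][0]-s.x[0]/1000-.58457)*1000))
  avg(int(sys.argv[2]))
E
python3 meas.py w24 8; python3 -c "
from meas import *
meas('w20');meas('w22');meas('w23')"
```

```text
clock: 27.5
position: [0.5947, -0.0328, 0.1586]
ee_rot: [-0.004, 1.0, -0.0, -0.0]
ft_force: [-2.1, -0.3, 0.8]
grip_width: 0.521
[180.  180.  196.2 243.2 257.3  50.4  51. ]
w24 x0 1.89 z0 72.70 pitch -7.86 deg [-1.43  0.01 -0.63  0.87  1.17 -0.94 -1.87]
center x 0.5928 depth 8.28
F [-2.638 -0.364  0.054] sd [0.4  0.36 0.51] P [ 0.59457 -0.0328   0.15864] sd [2.e-05 2.e-05 2.e-05] 27.95
[179.5 184.4 200.3 246.4 260.   50.4  50.2]
w20 x0 1.04 z0 71.33 pitch 0.57 deg [-0.28  0.18 -0.23  0.26  0.08  0.11 -0.51]
[180.  180.  196.  242.8 257.1  51.3  50.8]
w22 x0 2.10 z0 72.48 pitch -7.45 deg [-1.74 -0.14 -0.49  1.13  1.23 -1.69 -1.59]
[176.1 180.9 196.9 244.  258.3  50.8  50.7]
w23 x0 3.48 z0 69.41 pitch -0.30 deg [ 0.02  0.04 -0.18  0.32 -0.2   0.33 -0.39]
```

```bash
sed -i 's/pk(172,181,1),pk(179,188,1)/pk(172,178,1),pk(178,188,1)/' meas.py; python3 -c "
from meas import *
s=meas('w24');x=ob('w24')['position'][0]-s.x[0]/1000;print(x,x-.58457)"
```

```text
[175.2 180.  196.2 243.2 257.3  50.4  51. ]
w24 x0 4.04 z0 69.56 pitch 0.15 deg [ 0.09  0.15 -0.33  0.24 -0.14  0.7  -0.7 ]
0.5906983352653339 0.006128335265333851
```

```bash
python3 -m crank '[[-1,[-0.0075,0,0],[0,0,0]],[-1,[-0.0075,0,0],[0,0,0]],[-1,[0,0,0],[0,0,0]],[-1,[0,0,0],[0,0,0]],[-1,[0,0,0],[0,0,0]]]'; python3 meas.py w25 12
```

```text
clock: 28.45
position: [0.5958, -0.0328, 0.1587]
ee_rot: [-0.004, 1.0, 0.0, -0.0]
ft_force: [-2.7, -0.7, 0.1]
grip_width: 0.518
[175.1 180.  196.  243.4 256.4  50.3  51.1]
w25 x0 4.10 z0 70.00 pitch 0.71 deg [-0.07  0.15 -0.15 -0.31  0.38  0.73 -0.88]
center x 0.5918 depth 7.18
F [-3.056 -0.602 -0.626] sd [0.52 0.4  0.44] P [ 0.59588 -0.03277  0.15869] sd [1.e-05 2.e-05 2.e-05] 29.1
```

```bash
python3 -m crank '[[-1,[0,0,0.0125],[0,0,0]],[-1,[0,0,0.0125],[0,0,0]],[-1,[0,0,0],[0,0,0]],[-1,[0,0,0],[0,0,0]],[-1,[0,0,0],[0,0,0]]]'; python3 meas.py w26 6
```

```text
clock: 29.6
position: [0.5959, -0.0327, 0.1567]
ee_rot: [-0.004, 1.0, 0.0, -0.0]
ft_force: [-2.6, 0.2, 0.6]
grip_width: 0.517
[175.1 179.9 196.  243.4 256.3  50.3  51.1]
w26 x0 4.09 z0 70.10 pitch 0.79 deg [-0.1   0.18 -0.16 -0.36  0.44  0.72 -0.91]
center x 0.5918 depth 7.21
F [-3.099  0.478 -0.259] sd [0.38 0.55 0.18] P [ 0.59588 -0.03271  0.15668] sd [1.e-05 2.e-05 1.e-05] 29.95
```

```bash
python3 -m crank '[[-1,[0,0,0.0125],[0,0,0]],[-1,[0,0,0.0125],[0,0,0]],[-1,[0,0,0],[0,0,0]],[-1,[0,0,0],[0,0,0]],[-1,[0,0,0],[0,0,0]]]'; python3 meas.py w27 6
```

```text
clock: 30.45
position: [0.5959, -0.0328, 0.1546]
ee_rot: [-0.004, 1.0, 0.0, -0.0]
ft_force: [-3.0, -0.5, 0.8]
grip_width: 0.522
[175.1 179.9 196.  243.3 256.7  50.3  51.2]
w27 x0 4.12 z0 69.80 pitch 0.49 deg [-0.03  0.12 -0.19 -0.11  0.21  0.76 -0.89]
center x 0.5917 depth 7.16
F [-3.298  0.004 -0.13 ] sd [0.35 0.5  0.4 ] P [ 0.59586 -0.03279  0.15466] sd [1.e-05 2.e-05 2.e-05] 30.8
```

```bash
python3 -m crank '[[-1,[0,0,0.0125],[0,0,0]],[-1,[0,0,0.0125],[0,0,0]],[-1,[0,0,0],[0,0,0]],[-1,[0,0,0],[0,0,0]],[-1,[0,0,0],[0,0,0]]]'; python3 meas.py w28 6
```

```text
clock: 31.3
position: [0.5959, -0.0327, 0.1527]
ee_rot: [-0.004, 1.0, 0.0, -0.0]
ft_force: [-1.1, 0.7, 0.4]
grip_width: 0.523
[175.  179.9 196.  243.3 256.9  50.4  51.2]
w28 x0 4.15 z0 69.58 pitch 0.34 deg [ 0.03  0.09 -0.18 -0.03  0.1   0.78 -0.85]
center x 0.5917 depth 7.15
F [-2.768  0.142 -0.221] sd [0.33 0.36 0.61] P [ 0.59587 -0.03276  0.15267] sd [2.e-05 1.e-05 3.e-05] 31.65
```

```bash
python3 -m crank '[[-1,[0,0,0.0125],[0,0,0]],[-1,[0,0,0.0125],[0,0,0]],[-1,[0,0,0.0125],[0,0,0]],[-1,[0,0,0],[0,0,0]],[-1,[0,0,0],[0,0,0]]]'; python3 meas.py w29 6
```

```text
clock: 32.15
position: [0.5958, -0.0328, 0.1496]
ee_rot: [-0.004, 1.0, 0.0, -0.0]
ft_force: [-3.5, 0.0, 0.9]
grip_width: 0.518
[175.  180.  196.  243.3 257.2  50.4  51.2]
w29 x0 4.15 z0 69.34 pitch 0.09 deg [ 0.09  0.04 -0.18  0.11 -0.06  0.77 -0.78]
center x 0.5917 depth 7.11
F [-3.149  0.218 -0.83 ] sd [0.38 0.5  0.33] P [ 0.59584 -0.03276  0.14963] sd [1.e-05 1.e-05 1.e-05] 32.5
```

```bash
python3 -m crank '[[-1,[0,0,0.0125],[0,0,0]],[-1,[0,0,0.0125],[0,0,0]],[-1,[0,0,0],[0,0,0]],[-1,[0,0,0],[0,0,0]],[-1,[0,0,0],[0,0,0]]]'; python3 meas.py w30 6;python3 -m crank '[[-1,[0,0,0.00625],[0,0,0]],[-1,[0,0,0],[0,0,0]],[-1,[0,0,0.00625],[0,0,0]],[-1,[0,0,0],[0,0,0]],[-1,[0,0,0],[0,0,0]]]'; python3 meas.py w31 6
```

```text
clock: 33.0
position: [0.5959, -0.0328, 0.1477]
ee_rot: [-0.004, 1.0, 0.0, -0.0]
ft_force: [-2.1, 0.5, -0.7]
grip_width: 0.523
[175.  180.  195.9 243.4 257.3  50.4  51.1]
w30 x0 4.16 z0 69.24 pitch 0.05 deg [ 0.12  0.03 -0.16  0.03 -0.02  0.79 -0.75]
center x 0.5917 depth 7.13
F [-3.009  0.195  0.043] sd [0.4  0.34 0.36] P [ 0.59588 -0.03274  0.14768] sd [2.e-05 1.e-05 2.e-05] 33.35
clock: 33.85
position: [0.5959, -0.0327, 0.1467]
ee_rot: [-0.004, 1.0, 0.0, -0.0]
ft_force: [-2.1, -0.4, 0.3]
grip_width: 0.518
[175.4 180.  196.  243.4 257.2  50.5  51. ]
w31 x0 3.99 z0 69.57 pitch -0.35 deg [-0.01  0.06 -0.16  0.06  0.06  0.62 -0.74]
center x 0.5919 depth 7.35
F [-2.697  0.033  0.224] sd [0.53 0.33 0.54] P [ 0.59591 -0.03276  0.14672] sd [1.e-05 2.e-05 1.e-05] 34.2
```

```bash
python3 -m crank '[[-1,[0,0,0.00625],[0,0,0]],[-1,[0,0,0],[0,0,0]],[-1,[0,0,0],[0,0,0]],[-1,[0,0,0],[0,0,0]],[-1,[0,0,0],[0,0,0]]]'; python3 meas.py w32 8;python3 -m crank '[[-1,[0,0,0.00625],[0,0,0]],[-1,[0,0,0],[0,0,0]],[-1,[0,0,0],[0,0,0]],[-1,[0,0,0],[0,0,0]],[-1,[0,0,0],[0,0,0]]]'; python3 meas.py w33 8
```

```text
clock: 34.7
position: [0.5959, -0.0328, 0.1462]
ee_rot: [-0.004, 1.0, 0.0, -0.0]
ft_force: [-3.3, 0.6, -0.1]
grip_width: 0.521
[175.4 180.  196.  243.4 257.3  50.4  51. ]
w32 x0 3.96 z0 69.64 pitch -0.43 deg [-0.    0.06 -0.17  0.08  0.04  0.64 -0.76]
center x 0.5919 depth 7.35
F [-2.823 -0.17   0.305] sd [0.35 0.76 0.65] P [ 0.59589 -0.03276  0.1462 ] sd [1.e-05 2.e-05 1.e-05] 35.15
clock: 35.65
position: [0.5959, -0.0328, 0.1457]
ee_rot: [-0.004, 1.0, 0.0, 0.0]
ft_force: [-3.1, 0.9, 0.6]
grip_width: 0.52
[175.7 180.  196.  243.4 257.3  50.4  51. ]
w33 x0 3.82 z0 69.84 pitch -0.83 deg [-0.15  0.08 -0.16  0.11  0.13  0.51 -0.82]
center x 0.5921 depth 7.54
F [-3.016  0.169  0.892] sd [0.44 0.4  0.27] P [ 0.59591 -0.03275  0.14574] sd [1.e-05 2.e-05 1.e-05] 36.1
```

```bash
python3 -m crank '[[-1,[0,0,0.00625],[0,0,0]],[-1,[0,0,0],[0,0,0]],[-1,[0,0,0],[0,0,0]],[-1,[0,0,0],[0,0,0]],[-1,[0,0,0],[0,0,0]]]'; python3 meas.py w34 8; python3 -c "
from h import *
crop('w34',240,110,400,270,4,'c34')"
```

```text
clock: 36.6
position: [0.596, -0.0327, 0.1453]
ee_rot: [-0.004, 1.0, 0.0, 0.0]
ft_force: [-3.6, -0.8, 1.2]
grip_width: 0.52
[175.7 179.9 196.  243.5 257.3  50.5  51.1]
w34 x0 3.85 z0 69.74 pitch -0.81 deg [-0.17  0.08 -0.15  0.09  0.16  0.52 -0.85]
center x 0.5921 depth 7.57
F [-2.631  0.155  2.391] sd [0.51 0.64 0.46] P [ 0.59596 -0.03276  0.14529] sd [1.e-05 1.e-05 1.e-05] 37.05
```

View pics/c34.png

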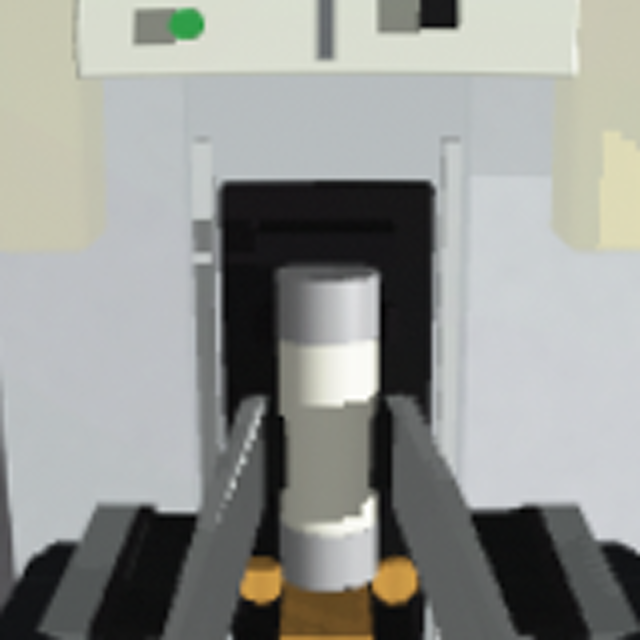

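```bash
python3 -m crank '[[-1,[0.008,0,0],[0,0,0]],[-1,[0.006,0,-0.003],[0,0,0]],[-1,[0,0,0],[0,0,0]],[-1,[0,0,0],[0,0,0]],[-1,[0,0,0],[0,0,0]]]'; python3 meas.py w35 8
```

```text
clock: 37.55
position: [0.5947, -0.0328, 0.1454]
ee_rot: [-0.004, 1.0, 0.0, -0.0]
ft_force: [-1.0, -0.8, 0.3]
grip_width: 0.519
[177.5 180.1 196.2 243.6 257.7  50.5  51. ]
w35 x0 3.05 z0 70.63 pitch -3.18 deg [-0.71  0.12 -0.26  0.44  0.42 -0.03 -1.13]
center x 0.5917 depth 7.09
F [-2.066 -0.016 -0.373] sd [0.54 0.75 0.49] P [ 0.59472 -0.03277  0.14536] sd [1.e-05 1.e-05 2.e-05] 38.0
```

```bash
python3 -m crank '[[0.05,[0,0,0],[0,0,0]],[0.07,[0,0,0],[0,0,0]],[0.09,[0,0,0],[0,0,0]],[0.11,[0,0,0],[0,0,0]],[0.13,[0,0,0],[0,0,0]]]' 45; python3 -m crank '[[0.15,[0,0,0],[0,0,0]],[0.155,[0,0,0],[0,0,0]],[0.155,[0,0,0],[0,0,0]],[0.155,[0,0,0],[0,0,0]],[0.155,[0,0,0],[0,0,0]]]'; python3 - <<'E'
from ft import *
grab("wrist","w36");crop("w36",240,110,400,270,4,"c36");avg(6)
E
```

```text
clock: 38.5
position: [0.5951, -0.0328, 0.1457]
ee_rot: [-0.004, 1.0, 0.0, 0.0]
ft_force: [0.4, 0.2, -0.7]
grip_width: 0.57
clock: 39.0
position: [0.5948, -0.0328, 0.1454]
ee_rot: [-0.004, 1.0, 0.0, 0.0]
ft_force: [-0.5, 0.3, -0.3]
grip_width: 0.577
F [ 0.281 -0.054 -0.675] sd [0.37 0.45 0.44] P [ 0.59479 -0.03277  0.14546] sd [1.e-05 1.e-05 1.e-05] 39.35
```

View pics/c36.png

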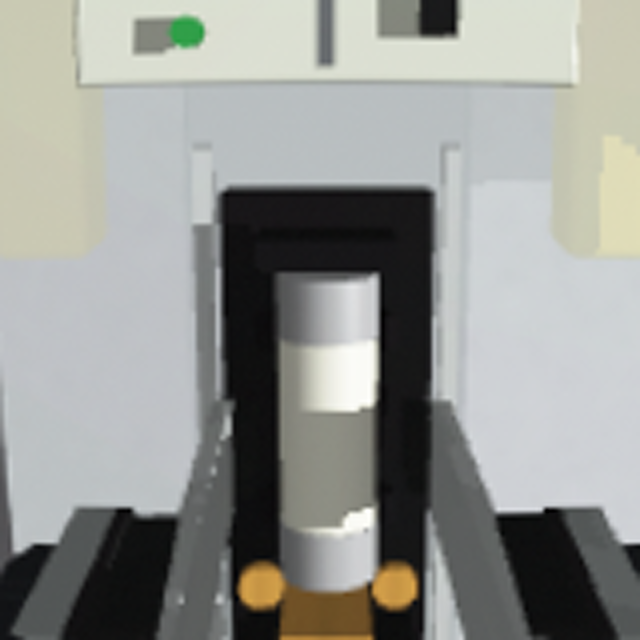

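```bash
python3 -m crank '[[0.155,[0,0,-0.05],[0,0,0]],[0.155,[0,0,-0.1],[0,0,0]],[0.155,[0,0,-0.2],[0,0,0]],[0.155,[0,0,-0.4],[0,0,0]],[0.155,[0,0,-0.5],[0,0,0]]]';  python3 - <<'E'
from ft import *
grab("wrist","w37");crop("w37",240,90,400,270,4,"c37")
E
```

```text
clock: 39.85
position: [0.594, -0.0328, 0.246]
ee_rot: [-0.004, 1.0, -0.0, -0.001]
ft_force: [1.6, -0.2, -0.1]
grip_width: 0.577
```

View pics/c37.png

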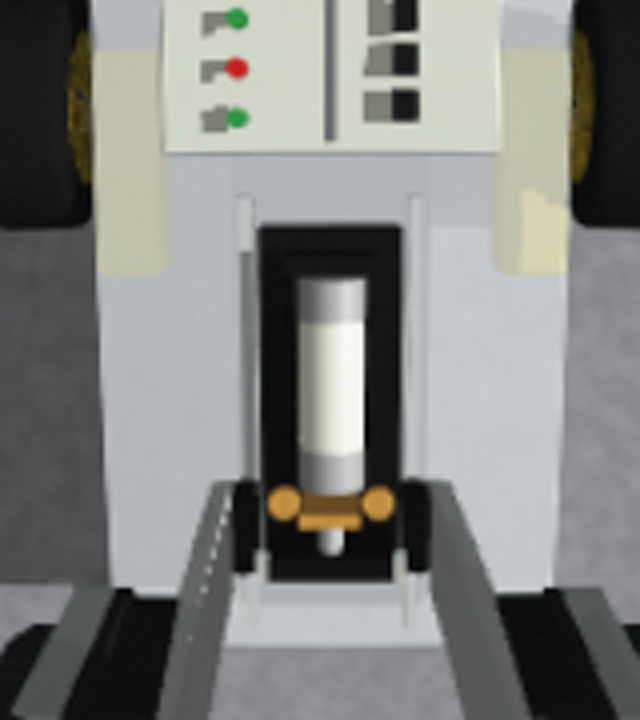

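```bash
python3 -m crank '[[0.155,[0,0,0],[0,0,0.189]],[0.155,[0,0,0],[0,0,0.189]],[0.155,[0,0,0],[0,0,0.189]],[0.155,[0,0,0],[0,0,0]],[0.155,[0,0,0],[0,0,0]]]'; python3 - <<'E'
from h import *
o=manip.get_obs();m=R.from_quat(o["ee_rot"]).as_matrix();print(o["position"].round(4),np.degrees(np.arctan2(m[1,1],m[0,1])))
print(m.T@(np.array([.5054,.3238,.20])-o["position"])/.08)
E
```

```text
clock: 40.4
position: [0.5949, -0.0327, 0.2459]
ee_rot: [0.214, 0.977, 0.0, 0.0]
ft_force: [-0.2, 1.4, -0.8]
grip_width: 0.58
[ 0.5949 -0.0327  0.2459] 65.23630770155721
[2.88254305 3.57784732 0.57310926]
```

```bash
python3 -m crank '[[0.155,[0.36,0.447,0],[0,0,0]],[0.155,[0.36,0.447,0],[0,0,0]],[0.155,[0.36,0.447,0],[0,0,0]],[0.155,[0.36,0.447,0],[0,0,0]],[0.155,[0.36,0.447,0],[0,0,0]]]'; python3 -m crank '[[0.155,[0.36,0.447,0],[0,0,0]],[0.155,[0.36,0.447,0],[0,0,0]],[0.155,[0.36,0.447,0],[0,0,0]],[0.155,[0,0,0],[0,0,0]],[0.155,[0,0,0],[0,0,0]]]'; python3 - <<'E'
from h import *
o,_=grab("wrist","w38");m=R.from_quat(o["ee_rot"]).as_matrix();print(o["position"].round(4),np.degrees(np.arctan2(m[1,1],m[0,1])))
print(m.T@(np.array([.5054,.3238,.20])-o["position"])/.08)
E
```

```text
clock: 40.9
position: [0.5393, 0.1918, 0.2459]
ee_rot: [0.215, 0.977, 0.0, 0.0]
ft_force: [0.7, 0.4, -0.0]
grip_width: 0.578
clock: 41.4
position: [0.5065, 0.3249, 0.2453]
ee_rot: [0.214, 0.977, -0.0, -0.0]
ft_force: [-0.3, 0.2, -1.1]
grip_width: 0.576
[0.5065 0.3249 0.2453] 65.29917665554395
[ 0.00716617 -0.01846931  0.5667333 ]
```

View pics/w38.png

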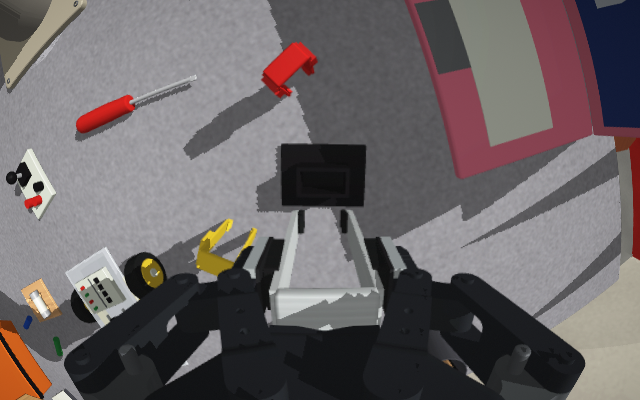

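```bash
python3 -m crank '[[0.155,[0.007,-0.018,0.4],[0,0,0.007]],[0.155,[0,0,0.4],[0,0,0]],[0.155,[0,0,0.3],[0,0,0]],[0.155,[0,0,0],[0,0,0]],[0.155,[0,0,0],[0,0,0]]]'; python3 - <<'E'
from h import *
o,_=grab("wrist","w39");o=manip.get_obs();m=R.from_quat(o["ee_rot"]).as_matrix();print(o["position"].round(4),np.degrees(np.arctan2(m[1,1],m[0,1])))
print(m.T@(np.array([.5054,.3238,.083])-o["position"])/.08)
crop("w39",230,120,420,280,4,"c39")
E
```

```text
clock: 41.95
position: [0.5068, 0.3218, 0.1584]
ee_rot: [0.22, 0.976, 0.0, 0.0]
ft_force: [1.1, -0.5, -0.6]
grip_width: 0.568
[0.5071 0.3223 0.1592] 64.61575686833756
[0.02782845 0.00613423 0.95204382]
```

View pics/c39.png

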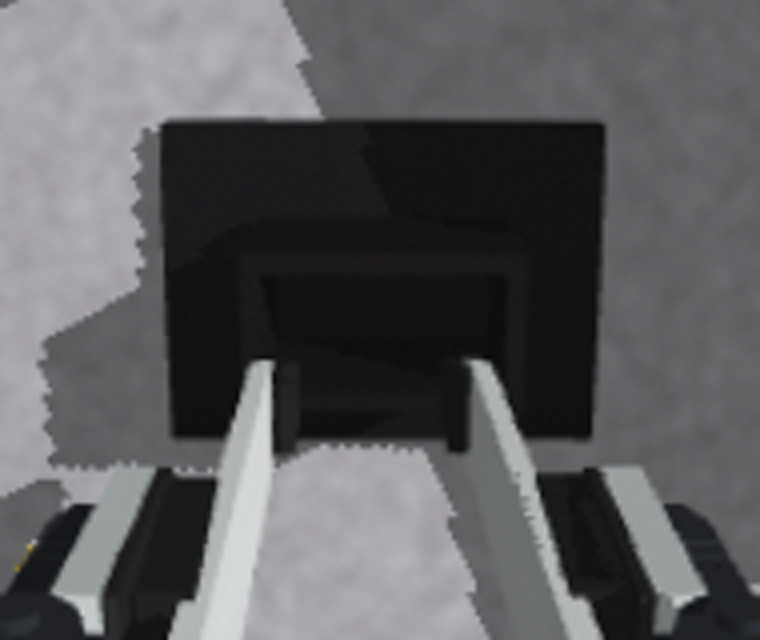

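```bash
python3 - <<'E'
from h import *
o=ob("w39");m=R.from_quat(o["ee_rot"]).as_matrix()
P=lambda x,y,z:m.T@(plane("wrist",(230+x/4,120+y/4),z,o)-o["position"])*1000
print("inner",P(262,275,.0436),P(507,275,.0436)); print("outer",P(240,254,.0436),P(525,254,.0436))
for q in((163,122),(605,122),(590,437),(174,437)): print("base",P(*q,.004))
im=cv2.imread("pics/w39.png")[170:245,280:370].astype(float);im=np.clip(im*4-30,0,255).astype(np.uint8)
cv2.imwrite("pics/c39g.png",cv2.resize(im,None,fx=8,fy=8,interpolation=cv2.INTER_NEAREST))
E
```

```text
inner [ 12.31597107 -22.02712247 114.77132019] [ 12.27903863  26.03666152 114.77861036]
outer [ 16.54515494 -26.26185379 114.76865593] [ 16.50452259  29.48764085 114.77711079]
base [ 38.69221378 -47.53546612 154.35484548]
base [ 38.68170757  51.97084682 154.36990675]
base [-36.55245271  51.60642569 154.40584833]
base [-36.41124589 -48.02767411 154.39070519]
```

View pics/c39g.png

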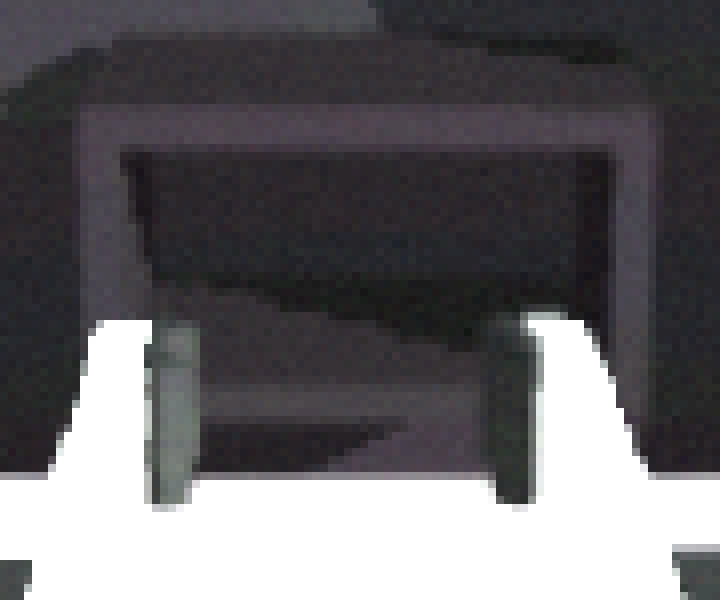

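```bash
python3 -m crank '[[0.155,[0.012,0.008,0.15],[0,0,0]],[0.155,[0,0,0.13],[0,0,0]],[0.155,[0,0,0],[0,0,0]],[0.155,[0,0,0],[0,0,0]],[0.155,[0,0,0],[0,0,0]]]'; python3 - <<'E'
from h import *
o,_=grab("wrist","w40");o=manip.get_obs();m=R.from_quat(o["ee_rot"]).as_matrix();print(o["position"].round(4),np.degrees(np.arctan2(m[1,1],m[0,1])))
print(m.T@(np.array([.5063,.3239,.083])-o["position"])/.08)
im=cv2.imread("pics/w40.png")[150:260,260:380].astype(float);im=np.clip(im*4-30,0,255).astype(np.uint8)
cv2.imwrite("pics/c40g.png",cv2.resize(im,None,fx=6,fy=5.4,interpolation=cv2.INTER_NEAREST))
E
```

```text
clock: 42.5
position: [0.5055, 0.324, 0.1354]
ee_rot: [0.219, 0.976, 0.0, 0.0]
ft_force: [0.5, 0.8, -1.0]
grip_width: 0.577
[0.5055 0.324  0.1355] 64.66199314925599
[-0.00910176  0.0024883   0.65619998]
```

View pics/c40g.png

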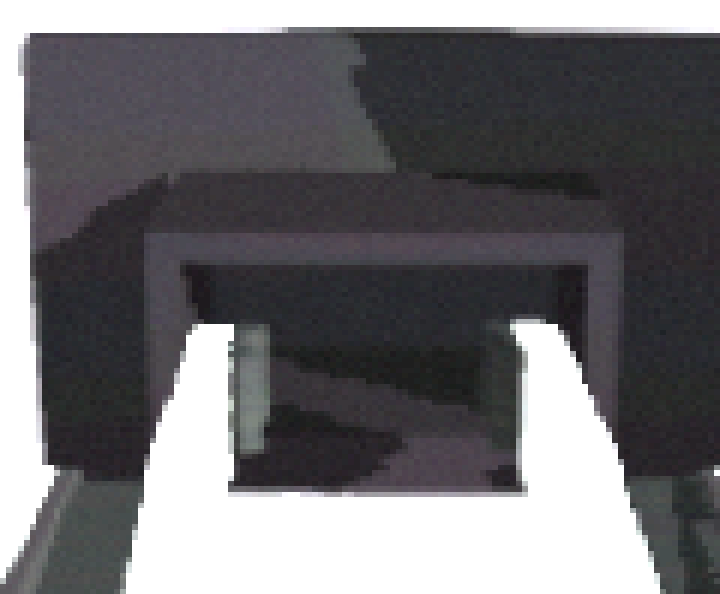

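```bash
python3 -m crank '[[0.155,[-0.009,0.01,0.1],[0,0,0]],[0.155,[0,0,0.15],[0,0,0]],[0.155,[0,0,0.15],[0,0,0]],[0.155,[0,0,0.1],[0,0,0]],[0.155,[0,0,0.05],[0,0,0]]]'; python3 ft.py 6
```

```text
clock: 43.05
position: [0.5057, 0.3238, 0.0895]
ee_rot: [0.219, 0.976, -0.001, -0.001]
ft_force: [-0.8, 0.5, -1.2]
grip_width: 0.581
F [-0.15  -0.046 -1.072] sd [0.3  0.24 0.66] P [0.50629 0.32422 0.09084] sd [0.00032 0.00022 0.00077] 43.35
```

Free so far, at z 0.091. Next I lower to the floor in small steps.

```bash
python3 -m crank '[[0.155,[0,0,0.04],[0,0,0]],[0.155,[0,0,0.03],[0,0,0]],[0.155,[0,0,0],[0,0,0]],[0.155,[0,0,0],[0,0,0]],[0.155,[0,0,0],[0,0,0]]]'; python3 ft.py 6
```

```text
clock: 43.85
position: [0.5063, 0.3243, 0.0856]
ee_rot: [0.219, 0.976, 0.0, 0.0]
ft_force: [0.1, 0.1, -0.6]
grip_width: 0.577
F [ 0.025  0.054 -0.689] sd [0.27 0.59 0.59] P [0.50636 0.3243  0.08558] sd [2.e-05 2.e-05 1.e-05] 44.15
```

```bash
python3 -m crank '[[0.155,[0,0,0.0125],[0,0,0]],[0.155,[0,0,0],[0,0,0]],[0.155,[0,0,0],[0,0,0]],[0.155,[0,0,0],[0,0,0]],[0.155,[0,0,0],[0,0,0]]]'; python3 ft.py 4;python3 -m crank '[[0.155,[0,0,0.0125],[0,0,0]],[0.155,[0,0,0],[0,0,0]],[0.155,[0,0,0],[0,0,0]],[0.155,[0,0,0],[0,0,0]],[0.155,[0,0,0],[0,0,0]]]'; python3 ft.py 4
```

```text
clock: 44.65
position: [0.5063, 0.3243, 0.0845]
ee_rot: [0.219, 0.976, 0.0, 0.0]
ft_force: [0.6, -1.1, -0.7]
grip_width: 0.582
F [-0.23   0.149 -0.709] sd [0.51 0.23 0.22] P [0.50632 0.32428 0.08451] sd [1.e-05 2.e-05 1.e-05] 44.85
clock: 45.35
position: [0.5063, 0.3243, 0.0835]
ee_rot: [0.219, 0.976, 0.0, 0.0]
ft_force: [-0.0, 0.5, -0.8]
grip_width: 0.582
F [ 0.324  0.289 -0.449] sd [0.43 0.36 0.23] P [0.50634 0.32427 0.08351] sd [1.e-05 1.e-05 1.e-05] 45.55
```

```bash
python3 -m crank '[[0.155,[0,0,0.008],[0,0,0]],[0.155,[0,0,0],[0,0,0]],[0.155,[0,0,0],[0,0,0]],[0.155,[0,0,0],[0,0,0]],[0.155,[0,0,0],[0,0,0]]]'; python3 ft.py 4;python3 -m crank '[[0.155,[0,0,0.006],[0,0,0]],[0.155,[0,0,0],[0,0,0]],[0.155,[0,0,0],[0,0,0]],[0.155,[0,0,0],[0,0,0]],[0.155,[0,0,0],[0,0,0]]]'; python3 ft.py 4
```

```text
clock: 46.05
position: [0.5064, 0.3243, 0.0829]
ee_rot: [0.219, 0.976, 0.0, 0.0]
ft_force: [0.3, -0.3, 1.1]
grip_width: 0.578
F [0.15  0.241 0.656] sd [0.19 0.67 0.39] P [0.50637 0.32431 0.08292] sd [2.e-05 2.e-05 1.e-05] 46.25
clock: 46.75
position: [0.5065, 0.3244, 0.0826]
ee_rot: [0.219, 0.976, 0.0, 0.0]
ft_force: [-1.8, -0.4, 4.6]
grip_width: 0.577
F [-0.303 -0.087  5.774] sd [0.48 0.6  0.09] P [0.50648 0.32436 0.08259] sd [2.e-05 2.e-05 2.e-05] 46.95
```

```bash
python3 -m crank '[[0.155,[0,0,-0.004],[0,0,0]],[0.17,[0,0,0],[0,0,0]],[0.19,[0,0,0],[0,0,0]],[0.22,[0,0,0],[0,0,0]],[0.3,[0,0,0],[0,0,0]]]'; python3 -m crank '[[0.6,[0,0,0],[0,0,0]],[1,[0,0,0],[0,0,0]],[1,[0,0,0],[0,0,0]],[1,[0,0,0],[0,0,0]],[1,[0,0,0],[0,0,0]]]';python3 - <<'E'
from ft import *
grab("wrist","w41");avg(2)
E
```

```text
clock: 47.45
position: [0.506, 0.3241, 0.0822]
ee_rot: [0.219, 0.976, -0.0, -0.0]
ft_force: [-0.1, 0.3, 1.0]
grip_width: 0.652
clock: 47.95
position: [0.5063, 0.3243, 0.0827]
ee_rot: [0.219, 0.976, 0.0, 0.0]
ft_force: [-0.6, 0.2, -0.1]
grip_width: 1.001
F [0.444 0.261 0.193] sd [0.11 0.18 0.17] P [0.50633 0.32429 0.08271] sd [0.e+00 0.e+00 1.e-05] 48.1
```

View pics/w41.png

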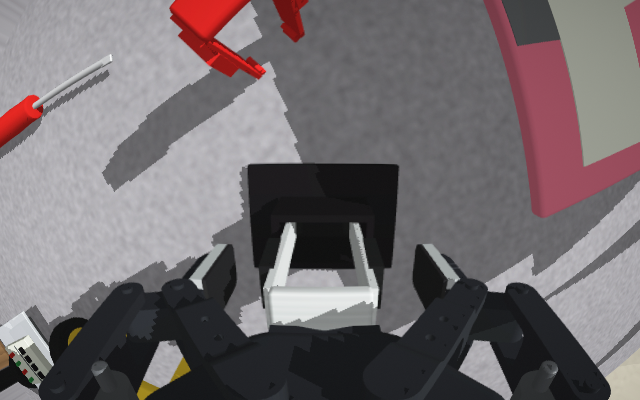

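The tongs stand in the socket at about (322,300), with the open fingers clear on both sides. I lift straight up.

```bash
python3 -m crank '[[1,[0,0,-0.15],[0,0,0]],[1,[0,0,-0.3],[0,0,0]],[1,[0,0,-0.5],[0,0,0]],[1,[0,0,-0.5],[0,0,0]],[1,[0,0,-0.5],[0,0,0]]]'; python3 -m crank '[[1,[0.3,0,0],[0,0,0]],[1,[0.3,0,0],[0,0,0]],[1,[0,0,0],[0,0,0]],[1,[0,0,0],[0,0,0]],[1,[0,0,0],[0,0,0]]]';python3 - <<'E'
from h import *
grab("wrist","w42");grab("scene","e42");grab("side","s42")
crop("e42",220,90,440,340,3,"e42c");crop("s42",240,110,390,340,2.5,"s42c")
E
```

```text
clock: 48.6
position: [0.5062, 0.324, 0.2414]
ee_rot: [0.219, 0.976, 0.0, 0.0]
ft_force: [1.1, 0.0, -0.5]
grip_width: 0.997
clock: 49.1
position: [0.4637, 0.3441, 0.2391]
ee_rot: [0.22, 0.976, 0.0, 0.0]
ft_force: [0.3, -1.0, -0.4]
grip_width: 1.004
```

View pics/e42c.png

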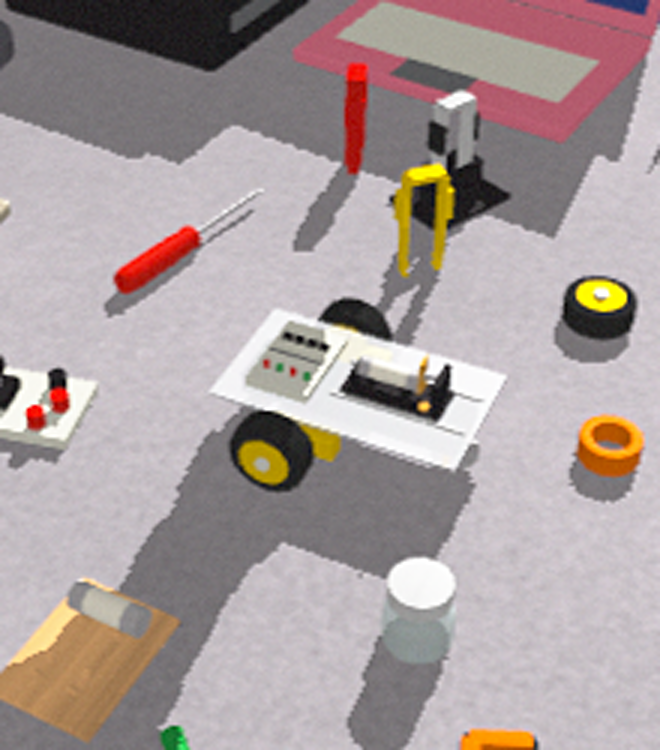

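View pics/w42.png

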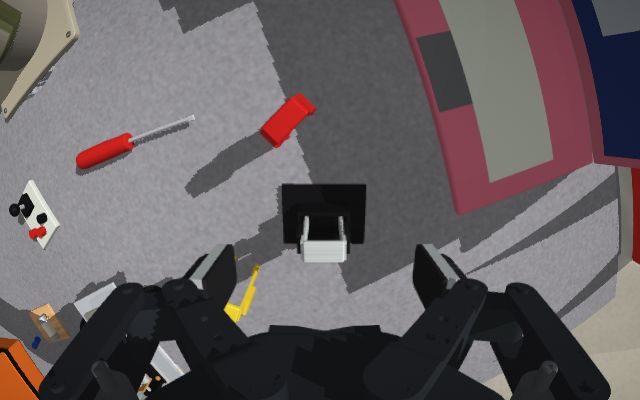

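```bash
python3 - <<'E'
from h import *
crop("e42",325,195,395,240,10,"e42d")
E
```

```text
(no output)
```

View pics/e42d.png

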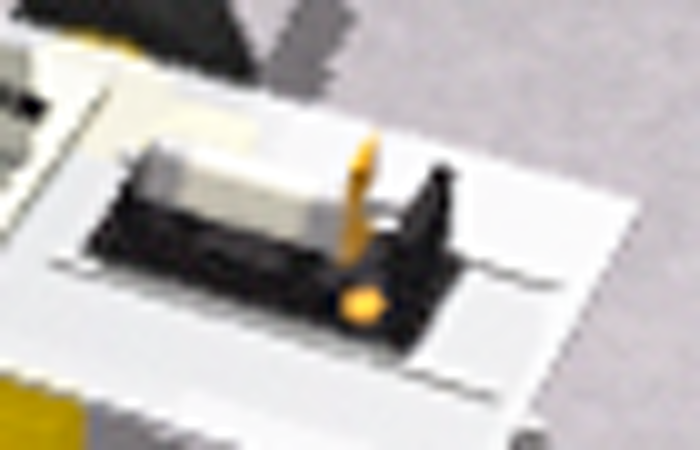

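The fuse lies level in the holder at about (348,213), between the lip and the pushed-back brass plate. The tongs are upright in their stand and the spare is still on the rack, so I hand in.

```bash
python3 -c "
from workcell import manip
print(manip.hand_in())"
```

```text
the job is handed in; nothing more can be done
None
```

The smaller fuse is loaded in the rover's holder, the tongs are back upright in their stand, and the job was handed in with the clock at about 49 s.

- **First try failed:** I took the tongs, gripped the smaller fuse with the gripper at 45 N and felt the plate at about 3 N. On lowering, the fuse did not go past the lip: it slid about 4 mm back and 2 mm up in the jaws. Contact forces read about 3 N or less throughout.
- **Second try:** I backed off, squeezed harder (90 N at the gripper) and pushed the plate back to about 7.2 mm. Force (about 3.06 N) and camera agreed on that depth. I then lowered the fuse in small steps until it met the bottom. There the vertical reading had risen by about 3.3 N, and the plate push read up to 3.3 N ± 0.15 N on the way down. That is slightly over the 3 N figure, near the plate's hard-stop force.
- **Last checks:** The final pictures show the fuse level between the lip and the pushed-back plate, and the spare and look-alikes in place. After letting go, the forces on the tool read about zero except for the tongs' weight. When the tongs went back, the floor pushed up with about 5.8 N before I let go.
- **Disagreement:** Early long-range camera estimates of the holder and fuse in y differed by 5–8 mm between cameras. I relied on close wrist views instead.

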